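# Pack the microscope sample kit into its foam case

## Robot

A 7-joint arm with a two-finger parallel gripper is mounted at the origin on a cart in front of the work surface, level with it; the furniture and walls round the work are solid. World frame = base frame: x ahead of the robot, y to its left, z up, the work surface at z = 0. Lengths are in m, angles in rad, forces in N, time in s.
With the tool pointing down it reaches from about 0.4 to 0.85 m from the base axis. Payload 4.5 kg.
Tool frame: the origin (TCP) lies on the centre line of the jaws, within the pads' length; the fingertips stand 11 mm ahead of it and the grasp point (between the pads) lies 8 mm behind it; z points along the fingers, y is the line along which they close (so a half turn about z gives the same grasp; the last joint's range is limited). The gripper opens to 88 mm and grips with 3 to 60 N. Pads are 18 mm wide; open, the fingers measure 123 mm over their backs; the gripper's body (75 mm by 187 mm) begins 45 mm behind the grasp point.
Start: joints at [1.3, 0.689, -0.195, 1.565, 0.157, 0.902, -0.215], TCP at [0.188, -0.596, 0.25] pointing down, gripper open.
Joint ranges: [-3.01, 3.01], [-0.46, 2.08], [-1.47, 1.51], [0.13, 2.56], [-1, 4.14], [0.04, 2.09], [-2.66, 2.66]. Speed limits (rad/s): [2.57, 2.57, 3.14, 3.14, 3.14, 3.14, 3.14].

## Interface

Orientations are given as a unit quaternion [x, y, z, w].
In Python, from plant import * gives the robot as it stands. The module is installed in compiled form; this text tells all that it offers.
- The arm moves only by the tool send_rows, never from a script. Its argument "motion" is a list of rows, each an object of numbers: "x", "y", "z": the shift along the tool's x, y, z in cm; "rx", "ry", "rz": the turn, a rotation vector about the tool's x, y, z in rad; "jaw": the finger opening in cm, from 0 to 8.81. In form: [{"x": .., "y": .., "z": .., "rx": .., "ry": .., "rz": .., "jaw": ..}, ...]. A call has exactly 5 rows; each row shifts and turns the commanded pose from where the row before left it, along the tool's axes as they then stand; what a row does not reach is not made up. A row lasts 1/10 s, in which the tool goes at most 50 mm and 8.59 degrees, less where a joint would pass 70% of its speed; a pose out of reach is approached as far as the arm can. A call is refused whole if a number of a shift passes 5 or a number of a turn 0.15, either way. A call with a gripper value outside its range is refused whole. The fingers move at their own pace and stop on an object; "grip_force" is the grip in N (left out, the last holds). Time passes only in rows, so rows that do not move let the fingers close, or fill a call up. It gives the time, the measured TCP pose, the force, the opening and the grip force at its end, in the units of the state.
- get_state(): the state, without advancing time (a new reading comes with each control period).
- snapshot(name): name is "scene" or "side" or "wrist"; returns a dict with "img" (480x640x3 uint8, red, green, blue), "vertical_fov" (degrees; the focal length in pixels is half the picture's height over the tangent of half this angle, whatever the lens; pixels are square), "cx", "cy" (the principal point, pixels), "extrinsics" (4x4, takes a point from camera to world coordinates). Camera axes: x right, y up, looking along -z (the intrinsics and any distortion apply to the point x, -y, -z); pixel columns grow to the right and rows downward; lengths in m; the calibration is good to about 2 mm. A picture is of the moment at which its call begins. There is no depth.
- finish_job(): hands the job in; it is judged then, once.
The state is a dict: "clock": time; "q": joint angles; "qd": joint speeds; "joint_torque": joint torques, N m; "tool_pos": TCP position; "eef_rot": TCP orientation; "contact_force": force on the tool from outside, world axes, zero at the start; "moment": the same for the moment, N m; "opening": opening from 0.0 (shut) to 1.0 (fully open); "finger_force": force on a finger pad.
Only numpy, scipy, OpenCV 4.12 (cv2) and the standard library are available. Lean on these libraries where they do the work, as an engineer would, in place of code of your own. Each camera call takes 0.05 s, during which the arm holds its last target. There are 200 camera calls.

## Task

Get the small open foam-lined case in front of you ready to go to the microscope. A steel post has been packed in it by mistake: take it out and stand it upright in the shallow metal tray, where the longer post already stands. Lay the box of slides in the long pocket, the small white cover-glass box in the square pocket, and stand the little screw-cap vial in the round pocket, each fully down on the bottom of its pocket, and when everything is in its place shut the lid.

Things in the scene. Friction and masses are not known exactly. Their poses are not given: they have to be found in the camera images.
- case: Black hard case, fixed, 120 mm deep (x), 230 mm wide (y), walls 4 mm, rim 36 mm above the table. Origin: centre of its underside; +x points away from the robot to the hinge, a line along y at x = 60, z = 36 mm. Inside, three foam inserts side by side at y = -74, 0, +74 mm, in any order; the stray post stands in the middle one's pocket. Not the bigger case far back on the table.
- case_lid (a joint): Lid angle, rad: 0 shut, starts open at 1.72 to 1.88 (stop 1.90). A shell 120 mm long from hinge to free edge, 230 wide, 36 deep, its outside facing away from the robot when open, free edge about 155 mm above the table. Above 1.2 rad it stays open by its weight; tipped towards the robot past 1.1 it sinks shut by itself in about 2 s (damped). No latch; 2 N on its outside moves it.
- insert_long: Black foam insert with a grey pocket bottom, 111 x 73.5 mm, 28 mm high, fixed in the case; foam top 32 mm above the table. Pocket in its middle: 94 mm (along its x) by 42 mm (y), 12 mm deep. Origin: centre of its underside, 4 mm above the table; pocket bottom at z = +16 mm. x and y as the case's.
- insert_square: The same kind of insert with a square pocket 42 x 42 mm, sides along its x and y, 12 mm deep. Origin: centre of its underside; pocket centred, bottom at z = +16 mm.
- insert_round: The same kind of insert with a round pocket 34 mm across, 12 mm deep. Origin: centre of its underside; pocket centred, bottom at z = +16 mm.
- slide_box: Loose closed green box of microscope slides, the one near the robot (a like one lies far back by the laptop), 31 mm (its x) by 83 mm (its y) by 30 mm high, lying flat on the table, about 0.09 kg. Origin: centre of its underside, z up.
- cover_glass_box: Loose small white square cover-glass box, 31 x 31 mm, 22 mm high, about 0.03 kg, flat on the table. Origin: centre of its underside, z up.
- vial: Loose small white vial with a screw cap, 22 mm across, 45 mm high, standing upright, about 0.05 kg. Origin: centre of its underside, z up. (The bigger amber bottle, 28 mm across and 62 mm high, and the black cube, 37 x 43 x 41 mm, standing among the things are not part of the kit.)
- short_post: Loose bright steel optical post, 13 mm across, 50 mm high plus a thin 6 mm stud on top, about 0.05 kg, standing upright in a pocket of the case at the start. Origin: centre of its underside, z up.
- tray: Shallow open aluminium tray, fixed to the table, 82 mm (its x) by 124 mm (its y), rim 12 mm high, walls and floor 3 mm thick. Origin: centre of its underside, z up. Another steel post, 81 mm high, stands loose in it about 42 mm from its centre towards its -y end; the rest of the tray is empty.
Mind the look-alikes: they are no part of the job. What is shaped like the cover_glass_box but green, pink or turquoise is not meant.

How it is judged:
On the way:
1. with the lid still open, the short post stands in the tray and the slide box, the cover-glass box and the vial are each down in their own pocket (horizontal distance between slide_box and insert_long below 0.013 m and z of slide_box in the frame of insert_long below 0.0195 m and angle between each of slide_box, cover_glass_box, vial's own z axis and vertical below 0.1 rad and horizontal distance between cover_glass_box and insert_square below 0.013 m and z of cover_glass_box in the frame of insert_square below 0.0195 m and horizontal distance between vial and insert_round below 0.013 m and z of vial in the frame of insert_round below 0.0195 m and x of short_post in the frame of tray between -0.037 and 0.037 m and y of short_post in the frame of tray between -0.058 and 0.058 m and z of short_post in the frame of tray below 0.009 m and angle between short_post's own z axis and vertical below 0.15 rad and value of joint case_lid above 0.6 rad), for 0.2 s.
At the end, for the whole second after the job is handed in: Slide box in the long, cover-glass box in the square, vial in the round pocket: each within 13 mm of its centre, 3.5 mm of its bottom and 0.10 rad of level; short post standing in the tray within 0.15 rad of upright; lid shut to within 0.05 rad; all at rest (horizontal distance between slide_box and insert_long below 0.013 m and z of slide_box in the frame of insert_long below 0.0195 m and angle between each of slide_box, cover_glass_box, vial's own z axis and vertical below 0.1 rad and horizontal distance between cover_glass_box and insert_square below 0.013 m and z of cover_glass_box in the frame of insert_square below 0.0195 m and horizontal distance between vial and insert_round below 0.013 m and z of vial in the frame of insert_round below 0.0195 m and x of short_post in the frame of tray between -0.037 and 0.037 m and y of short_post in the frame of tray between -0.058 and 0.058 m and z of short_post in the frame of tray below 0.009 m and angle between short_post's own z axis and vertical below 0.15 rad and value of joint case_lid below 0.05 rad and linear speed of each of slide_box, cover_glass_box, vial, short_post below 0.02 m/s and angular speed of each of slide_box, cover_glass_box, vial, short_post below 0.2 rad/s); the robot touches nothing.
It also fails if it takes over 115 s, if anything falls off the work surface, if the arm or the gripper's body presses on something with over 40 N, if the wrist force passes 120 N, or if a joint passes its speed limit or range.

## Working session

There is one attempt and no reset: what is moved stays moved. The work goes in short steps, Python scripts to look and compute and a tool call to move; the robot and the scene stay as the last step left them, time stands still between calls to the robot, and variables do not carry over. Pictures are saved under pics/ and viewed, at most 14 in all, crops included, and the job is handed in when it is done.

Besides the shell and the picture viewer there is one more tool, called as name(argument=value, ...), one argument or row to a line, values as JSON. send_rows: Moves the arm, as the interface text tells. Its arguments: {"type":"object","properties":{"motion":{"type":"array"},"grip_force":{"type":"number"}},"required":["motion"]}

```bash
mkdir -p pics; cat > h.py <<'E'
from plant import *
import numpy as np, cv2, json
from scipy.spatial.transform import Rotation as R
def snap(n,f):
    s=snapshot(n); cv2.imwrite(f'pics/{f}.png',s['img'][:,:,::-1])
    np.savez(f'pics/{f}.npz',E=np.array(s['extrinsics']),v=s['vertical_fov'],c=[s['cx'],s['cy']],k=str({k:v for k,v in s.items() if k not in('img',)}))
    return s
def L(f):
    d=np.load(f'pics/{f}.npz'); fl=240/np.tan(np.radians(float(d['v'])/2)); return d['E'],fl,d['c']
def ray(f,u,v,z):
    E,fl,c=L(f); d=E[:3,:3]@np.array([(u-c[0])/fl,-(v-c[1])/fl,-1]); o=E[:3,3]; return o+d*(z-o[2])/d[2]
def proj(f,p):
    E,fl,c=L(f); q=E[:3,:3].T@(np.array(p)-E[:3,3]); return c[0]+fl*q[0]/-q[2], c[1]-fl*q[1]/-q[2]
E
python3 - <<'E'
from h import *
for n in('scene','side','wrist'):
    s=snap(n,n+'0'); print({k:v for k,v in s.items() if k!='img'})
print(get_state())
E
```

```text
{'vertical_fov': 51.29958334671437, 'cx': 320.4130202029857, 'cy': 240.5677995094579, 'extrinsics': array([[-0.83239634,  0.35624323, -0.42450806,  0.07476616],
       [-0.55409939, -0.5481374 ,  0.62651358,  0.77794599],
       [-0.00949752,  0.75672727,  0.65366172,  0.72880829],
       [ 0.        ,  0.        ,  0.        ,  1.        ]])}
{'vertical_fov': 54.44380529916504, 'cx': 328.2378086293958, 'cy': 240.80729033704446, 'extrinsics': array([[ 0.94441051,  0.21757341, -0.24647637,  0.23411883],
       [-0.32845389,  0.6571908 , -0.67839391, -0.57072408],
       [ 0.01438153,  0.72163846,  0.69212073,  0.76837117],
       [ 0.        ,  0.        ,  0.        ,  1.        ]])}
{'vertical_fov': 71.21057216108966, 'cx': 316.0780257081992, 'cy': 241.9469816087923, 'extrinsics': array([[ 3.00041431e-01,  9.07436471e-01,  2.94166943e-01,
         2.64144471e-01],
       [-9.53926082e-01,  2.85552314e-01,  9.21135534e-02,
        -5.72213274e-01],
       [-4.12853546e-04, -3.08251402e-01,  9.51304842e-01,
         3.84647138e-01],
       [ 0.00000000e+00,  0.00000000e+00,  0.00000000e+00,
         1.00000000e+00]])}
{'clock': 0.15, 'q': array([ 1.29980711,  0.68974622, -0.19452236,  1.56608071,  0.15731629,
        0.90250946, -0.21508954]), 'qd': array([ 0.0004755 , -0.00178739,  0.00044675, -0.00337874, -0.00040292,
        0.00121123, -0.00184796]), 'joint_torque': array([-1.83269854e-03, -5.27857089e+01, -1.26870163e+00, -1.53586149e+01,
       -5.24751493e-02,  3.85625564e-03,  1.09993161e-04]), 'tool_pos': array([ 0.18738127, -0.59577284,  0.2491288 ]), 'eef_rot': array([ 9.88404172e-01,  1.51844445e-01, -1.62064378e-04, -6.56948216e-04]), 'contact_force': array([ 0.30163189, -0.83168347,  0.37170994]), 'moment': array([0.03376493, 0.01332545, 0.01465007]), 'finger_force': 0.0, 'opening': 0.9994919344010448}
```

View pics/scene0.png

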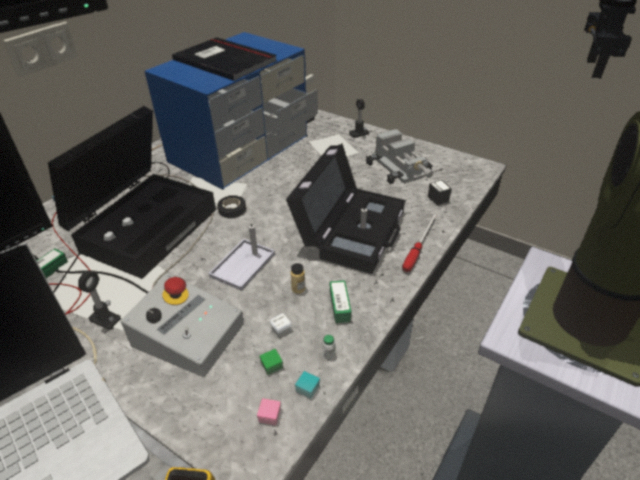

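View pics/side0.png

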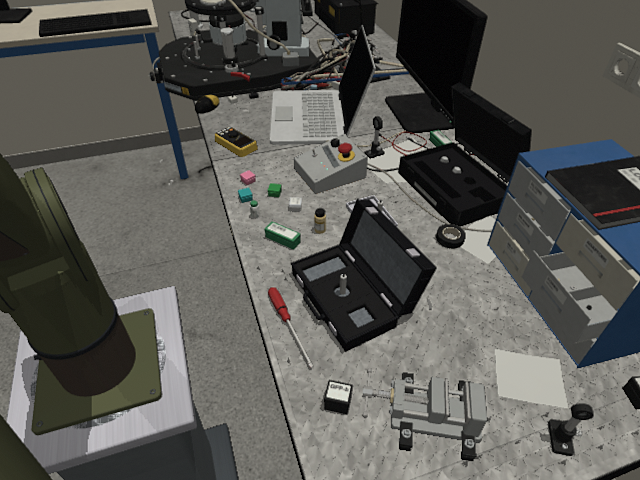

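The scene picture shows the following, with look-alikes:
- **Slide box:** green at (340,299); a similar one sits at (50,262) by the laptop.
- **Cover-glass box:** white at (281,324); the green (271,360), turquoise (307,382) and pink (269,411) ones are not meant.
- **Vial:** white at (328,343); the amber bottle is at (298,278).
- **Short post:** in the small case at (364,217); the long post is in the tray at (253,240).
- **Case:** the small one at (350,235); the bigger one is at (140,215).

I'll check these in close crops.

```bash
python3 - <<'E'
from h import *
a=cv2.imread('pics/scene0.png')[140:360,200:420]; cv2.imwrite('pics/sc1.png',cv2.resize(a[:200],(792,720*1)[:1]+(600,) if 0 else (660,600),interpolation=cv2.INTER_CUBIC))
b=cv2.imread('pics/side0.png')[190:350,235:445]; cv2.imwrite('pics/sd1.png',cv2.resize(b,None,fx=3.75,fy=3.75,interpolation=cv2.INTER_CUBIC))
E
```

```text
(no output)
```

View pics/sd1.png

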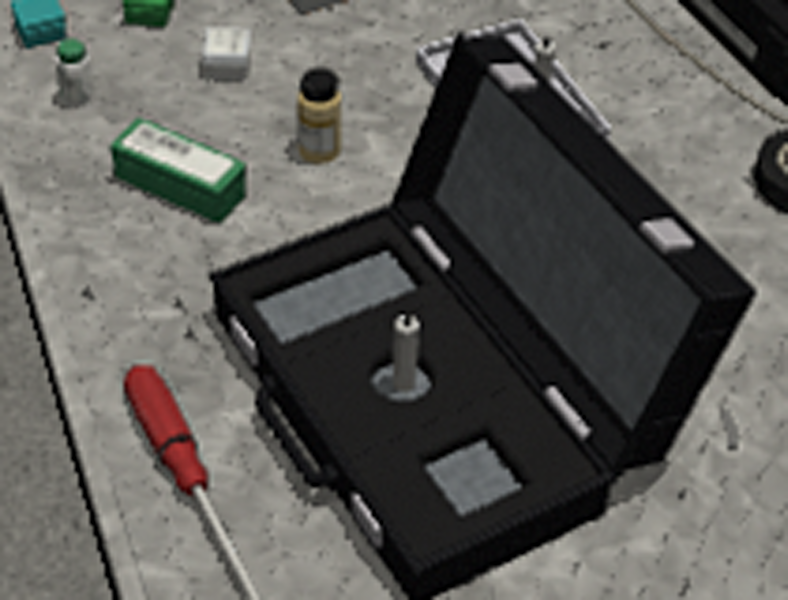

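View pics/sc1.png

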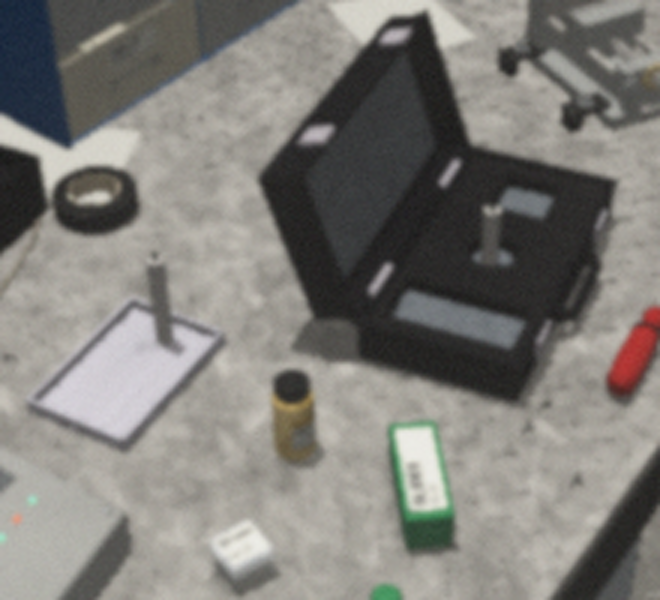

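The crops confirm the choice: in the small case the long pocket is at +y, the round one in the middle with the post, and the square one at -y. The vial is the white one with the green cap. Next I work out positions.

```bash
cat >> h.py <<'E'
from scipy.optimize import least_squares
S=lambda u,v:('side0',235+u/3.75,190+v/3.75)
C=lambda u,v:('scene0',200+u/3,140+v/3)
def fit(obs,x0):  # obs: (local xyz, (img,u,v)) -> x,y,yaw
    def r(p):
        c,s=np.cos(p[2]),np.sin(p[2]); o=[]
        for l,(f,u,v) in obs:
            a=proj(f,[p[0]+c*l[0]-s*l[1],p[1]+s*l[0]+c*l[1],l[2]]); o+=[a[0]-u,a[1]-v]
        return o
    k=least_squares(r,x0,loss='soft_l1'); return k.x,np.round(r(k.x),1)
E
python3 - <<'E'
from h import *
for n,o,z in [('slide',[S(112,150),S(135,120),S(245,165),S(213,190),C(390,425),C(438,422),C(452,515),C(405,522)],.03),
 ('cover',[S(205,30),S(250,30),S(248,52),S(203,52),C(212,545),C(250,522),C(272,545),C(235,570)],.022),
 ('vial',[S(71,46),('scene0',328,338)],.045),('tray',[C(32,403),C(135,302),C(223,340),C(126,445)],.012),('post',[S(406,318),C(491,207)],.073),('tall',[C(165,345)],.003),('tallT',[C(155,256),S(546,42)],.081),
 ('case',[S(215,275),S(390,208),S(608,478),S(410,570),C(522,372),C(362,330),C(468,150),C(613,182)],.036),('amber',[S(319,80),C(291,380)],.062)]:
    print(n); P=np.array([ray(*p,z)[:2] for p in o]); print(np.round(P,3).tolist())
b=[(-.06,.115,.036),(.06,.115,.036),(.06,-.115,.036),(-.06,-.115,.036)]
o=[S(215,275),S(390,208),S(608,478),S(410,570),C(522,372),C(362,330),C(468,150),C(613,182)]
print(fit(list(zip(b[:1]+b[2:]+b,o[:1]+o[2:4]+o[4:])),[.5,-.1,0]))
t=[(.0,0,0)]
E
```

```text
slide
[[0.368, 0.234], [0.389, 0.257], [0.443, 0.195], [0.418, 0.18], [0.445, 0.2], [0.42, 0.181], [0.371, 0.244], [0.392, 0.265]]
cover
[[0.458, 0.341], [0.487, 0.331], [0.479, 0.309], [0.451, 0.319], [0.484, 0.338], [0.476, 0.311], [0.454, 0.318], [0.461, 0.346]]
vial
[[0.364, 0.324], [0.367, 0.327]]
tray
[[0.67, 0.301], [0.679, 0.182], [0.6, 0.179], [0.59, 0.296]]
post
[[0.478, 0.009], [0.48, 0.011]]
tall
[[0.638, 0.199]]
tallT
[[0.641, 0.194], [0.639, 0.191]]
case
[[0.398, 0.105], [0.513, 0.125], [0.551, -0.098], [0.434, -0.118], [0.395, 0.115], [0.508, 0.139], [0.556, -0.087], [0.44, -0.111]]
amber
[[0.5, 0.222], [0.503, 0.227]]
(array([0.47458551, 0.00965275, 0.18355193]), array([-2.5, -1.7,  0.3, -2.6,  0.5, -1.8,  0.8, -1. , -0.7, -2.2,  1.6,
       -0.9,  1.8, -0.3]))
```

send_rows(
  motion=[
    {"x": 3.0, "y": -3.2},
    {"x": 3.0, "y": -3.2},
    {"x": 3.0, "y": -3.2},
    {"x": 3.0, "y": -3.2},
    {"x": 3.0, "y": -3.2},
  ],
)

```text
schema error: expected keys x, y, z, rx, ry, rz, jaw
```

send_rows(
  motion=[
    {"x": 3.0, "y": -3.2},
    {"x": 3.0, "y": -3.2},
    {"x": 3.0, "y": -3.2},
    {"x": 3.0, "y": -3.2},
    {"x": 3.0, "y": -3.2},
  ],
)

```text
schema error: expected keys x, y, z, rx, ry, rz, jaw
```

send_rows(
  motion=[
    {"x": 3.0, "y": -3.2},
    {"x": 3.0, "y": -3.2},
    {"x": 3.0, "y": -3.2},
    {"x": 3.0, "y": -3.2},
    {"x": 0, "y": 0},
  ],
)

```text
schema error: expected keys x, y, z, rx, ry, rz, jaw
```

```bash
cat >> h.py <<'E'
def go(x,y,z,yaw=None):
    "print the turn and shift needed (tool frame, cm), turning first"
    s=get_state(); p=s['tool_pos']; M=R.from_quat(s['eef_rot']).as_matrix(); cy=np.arctan2(M[1,0],M[0,0])
    rz=0
    if yaw is not None: rz=-((yaw-cy+np.pi)%(2*np.pi)-np.pi)
    t=cy-rz; d=np.array([x,y,z])-p
    print('t',round(s['clock'],2),'pos',p.round(4),'yaw',round(cy,3),'tilt',np.round(M[:2,2],3),'q',np.round(s['q'],2),'F',np.round(s['contact_force'],1),'open',round(s['opening']*88.1,1),'ff',round(s['finger_force'],1))
    print('rz',round(rz,3),'shift cm',np.round(100*np.array([d[0]*np.cos(t)+d[1]*np.sin(t),d[0]*np.sin(t)-d[1]*np.cos(t),-d[2]]),2))
E
python3 - <<'E'
from h import *
go(.478,.01,.15,.18)
snap('wrist','w1')
E
```

```text
t 0.15 pos [ 0.1874 -0.5958  0.2491] yaw 0.305 tilt [-0.001  0.001] q [ 1.3   0.69 -0.19  1.57  0.16  0.9  -0.22] F [ 0.3 -0.8  0.4] open 88.1 ff 0.0
rz 0.125 shift cm [ 39.44 -54.4    9.91]
```

View pics/w1.png

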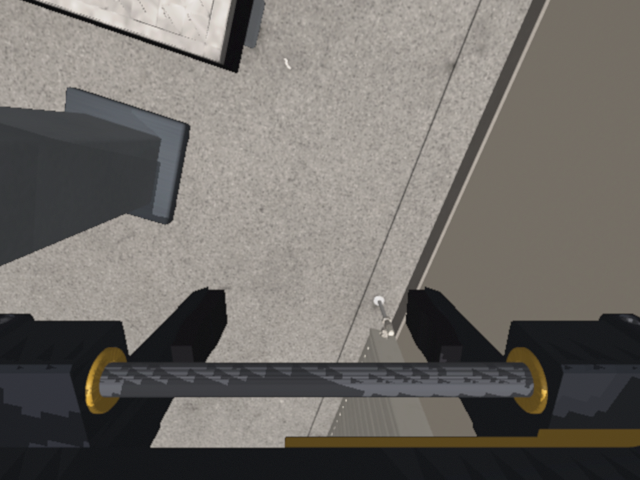

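The wrist picture shows only floor and the open fingers (tips at about (215,295) and (420,295)); the arm hasn't moved because every row needs all its keys.

send_rows(
  motion=[
    {"x": 3, "y": -3.2, "z": 0, "rx": 0, "ry": 0, "rz": 0, "jaw": 8.8},
    {"x": 3, "y": -3.2, "z": 0, "rx": 0, "ry": 0, "rz": 0, "jaw": 8.8},
    {"x": 3, "y": -3.2, "z": 0, "rx": 0, "ry": 0, "rz": 0, "jaw": 8.8},
    {"x": 3, "y": -3.2, "z": 0, "rx": 0, "ry": 0, "rz": 0, "jaw": 8.8},
    {"x": 3, "y": -3.2, "z": 0, "rx": 0, "ry": 0, "rz": 0, "jaw": 8.8},
  ],
)

```text
clock: 0.7
tool_pos: [0.2832, -0.3969, 0.2498]
eef_rot: [0.988, 0.152, 0.0, 0.0]
contact_force: [0.6, -0.4, 0.3]
opening: 1.0
finger_force: 0.0
```

send_rows(
  motion=[
    {"x": 3, "y": -3.2, "z": 0, "rx": 0, "ry": 0, "rz": 0, "jaw": 8.8},
    {"x": 3, "y": -3.2, "z": 0, "rx": 0, "ry": 0, "rz": 0, "jaw": 8.8},
    {"x": 3, "y": -3.2, "z": 0, "rx": 0, "ry": 0, "rz": 0, "jaw": 8.8},
    {"x": 3, "y": -3.2, "z": 0, "rx": 0, "ry": 0, "rz": 0, "jaw": 8.8},
    {"x": 3, "y": -3.2, "z": 0, "rx": 0, "ry": 0, "rz": 0, "jaw": 8.8},
  ],
)

```text
clock: 1.2
tool_pos: [0.3783, -0.1993, 0.2498]
eef_rot: [0.988, 0.152, 0.0, 0.0]
contact_force: [1.3, 0.3, -0.7]
opening: 0.999
finger_force: 0.0
```

```bash
python3 - <<'E'
from h import *
go(.44,.0,.25,.18+np.pi)
E
```

```text
t 1.2 pos [ 0.3783 -0.1993  0.2498] yaw 0.305 tilt [ 0. -0.] q [ 0.49  0.44 -0.16  2.13  0.12  0.58 -1.03] F [ 1.3  0.3 -0.7] open 88.0 ff 0.0
rz -3.017 shift cm [-9.64 18.51 -0.02]
```

send_rows(
  motion=[
    {"x": 0, "y": 0, "z": 0, "rx": 0, "ry": 0, "rz": -0.15, "jaw": 8.8},
    {"x": 0, "y": 0, "z": 0, "rx": 0, "ry": 0, "rz": -0.15, "jaw": 8.8},
    {"x": 0, "y": 0, "z": 0, "rx": 0, "ry": 0, "rz": -0.15, "jaw": 8.8},
    {"x": 0, "y": 0, "z": 0, "rx": 0, "ry": 0, "rz": -0.15, "jaw": 8.8},
    {"x": 0, "y": 0, "z": 0, "rx": 0, "ry": 0, "rz": -0.15, "jaw": 8.8},
  ],
)

```text
clock: 1.7
tool_pos: [0.3778, -0.2009, 0.2498]
eef_rot: [0.863, 0.506, -0.0, 0.0]
contact_force: [0.5, 0.2, -0.3]
opening: 0.997
finger_force: 0.0
```

send_rows(
  motion=[
    {"x": 0, "y": 0, "z": 0, "rx": 0, "ry": 0, "rz": -0.15, "jaw": 8.8},
    {"x": 0, "y": 0, "z": 0, "rx": 0, "ry": 0, "rz": -0.15, "jaw": 8.8},
    {"x": 0, "y": 0, "z": 0, "rx": 0, "ry": 0, "rz": -0.15, "jaw": 8.8},
    {"x": 0, "y": 0, "z": 0, "rx": 0, "ry": 0, "rz": -0.15, "jaw": 8.8},
    {"x": 0, "y": 0, "z": 0, "rx": 0, "ry": 0, "rz": -0.15, "jaw": 8.8},
  ],
)

```text
clock: 2.2
tool_pos: [0.3777, -0.201, 0.2498]
eef_rot: [0.617, 0.787, -0.0, 0.0]
contact_force: [0.2, 0.1, 0.0]
opening: 1.002
finger_force: 0.0
```

send_rows(
  motion=[
    {"x": 0, "y": 0, "z": 0, "rx": 0, "ry": 0, "rz": -0.15, "jaw": 8.8},
    {"x": 0, "y": 0, "z": 0, "rx": 0, "ry": 0, "rz": -0.15, "jaw": 8.8},
    {"x": 0, "y": 0, "z": 0, "rx": 0, "ry": 0, "rz": -0.15, "jaw": 8.8},
    {"x": 0, "y": 0, "z": 0, "rx": 0, "ry": 0, "rz": -0.15, "jaw": 8.8},
    {"x": 0, "y": 0, "z": 0, "rx": 0, "ry": 0, "rz": -0.15, "jaw": 8.8},
  ],
)

```text
clock: 2.7
tool_pos: [0.3776, -0.2011, 0.2497]
eef_rot: [0.286, 0.958, -0.0, 0.0]
contact_force: [-0.6, -0.3, 0.2]
opening: 1.0
finger_force: 0.0
```

send_rows(
  motion=[
    {"x": 0, "y": 0, "z": 0, "rx": 0, "ry": 0, "rz": -0.15, "jaw": 8.8},
    {"x": 0, "y": 0, "z": 0, "rx": 0, "ry": 0, "rz": -0.15, "jaw": 8.8},
    {"x": 0, "y": 0, "z": 0, "rx": 0, "ry": 0, "rz": -0.15, "jaw": 8.8},
    {"x": 0, "y": 0, "z": 0, "rx": 0, "ry": 0, "rz": -0.15, "jaw": 8.8},
    {"x": 0, "y": 0, "z": 0, "rx": 0, "ry": 0, "rz": -0.15, "jaw": 8.8},
  ],
)

```text
clock: 3.2
tool_pos: [0.3776, -0.2011, 0.2497]
eef_rot: [-0.084, 0.996, -0.0, -0.0]
contact_force: [-0.3, 0.1, -1.1]
opening: 0.999
finger_force: 0.0
```

send_rows(
  motion=[
    {"x": -2, "y": 3.7, "z": 0, "rx": 0, "ry": 0, "rz": 0, "jaw": 8.8},
    {"x": -2, "y": 3.7, "z": 0, "rx": 0, "ry": 0, "rz": 0, "jaw": 8.8},
    {"x": -2, "y": 3.7, "z": 0, "rx": 0, "ry": 0, "rz": 0, "jaw": 8.8},
    {"x": -2, "y": 3.7, "z": 0, "rx": 0, "ry": 0, "rz": 0, "jaw": 8.8},
    {"x": -2, "y": 3.7, "z": 0, "rx": 0, "ry": 0, "rz": 0, "jaw": 8.8},
  ],
)

```text
clock: 3.7
tool_pos: [0.4467, -0.0008, 0.2497]
eef_rot: [-0.081, 0.997, -0.0, 0.0]
contact_force: [0.1, -0.4, -0.2]
opening: 0.999
finger_force: 0.0
```

```bash
python3 - <<'E'
from h import *
go(.478,.01,.06,.18+np.pi)
snap('wrist','w2')
E
```

```text
t 3.7 pos [ 0.4467 -0.0008  0.2497] yaw -2.979 tilt [ 0.    -0.001] q [ 0.52  0.62 -1.    2.06  0.71  0.85  0.84] F [ 0.1 -0.4 -0.2] open 88.0 ff 0.0
rz -0.017 shift cm [-3.27  0.51 18.97]
```

View pics/w2.png

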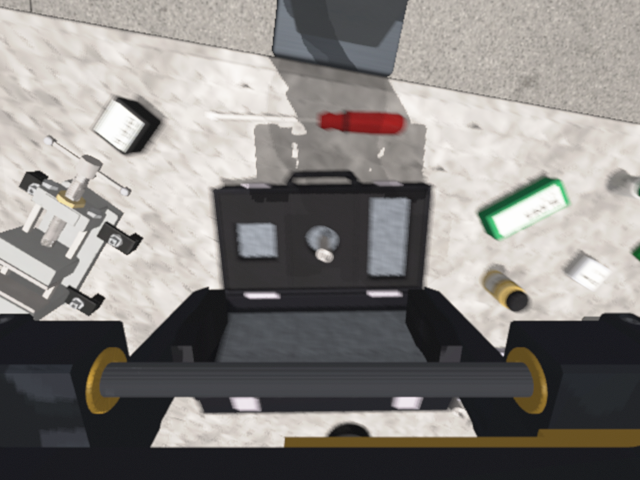

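Wrist view: case rim corners at (213,186), (432,184), (222,290) and (428,292), with the lid below. The square pocket is at (258,241), the round one with the post (top at (325,256)) at (323,240), and the long one at (388,237). The slide box is at (526,208), the cover box at (587,270).

```bash
python3 - <<'E'
from h import *
W=lambda u,v:('w2',u,v)
for n,o,z in [('case rim front R,front L',[W(213,186),W(432,184),W(222,290),W(428,292)],.036),('sq bottom corners',[W(238,225),W(275,224),W(278,257),W(240,258)],.020),('long bottom',[W(370,199),W(409,198),W(405,275),W(369,272)],.020),
('post top',[W(325,256)],.070),('stud',[W(325,258)],.076),('round bottom',[W(322,240)],.02),('slide top',[W(482,212),W(563,180),W(569,198),W(488,231)],.03),('cover',[W(565,268),W(585,250),W(610,262),W(592,280)],.022)]:
    P=np.array([ray(*p,z)[:2] for p in o]); print(n,np.round(P,4).tolist(),P.mean(0).round(4))
E
```

```text
case rim front R,front L [[0.4369, -0.112], [0.398, 0.1121], [0.5547, -0.0937], [0.5187, 0.1406]] [0.4771 0.0117]
sq bottom corners [[0.4794, -0.0857], [0.4715, -0.0446], [0.5103, -0.0362], [0.5187, -0.0798]] [ 0.495  -0.0616]
long bottom [[0.4263, 0.055], [0.4183, 0.097], [0.5085, 0.115], [0.5116, 0.0721]] [0.4662 0.0848]
post top [[0.4821, 0.0132]] [0.4821 0.0132]
stud [[0.482, 0.013]] [0.482 0.013]
round bottom [[0.4816, 0.0108]] [0.4816 0.0108]
slide top [[0.419, 0.1757], [0.3722, 0.2488], [0.3892, 0.2625], [0.4385, 0.1889]] [0.4047 0.219 ]
cover [[0.4687, 0.2964], [0.4439, 0.3104], [0.4531, 0.3449], [0.4781, 0.3338]] [0.4609 0.3214]
```

send_rows(
  motion=[
    {"x": -1.8, "y": 0.35, "z": 2, "rx": 0, "ry": 0, "rz": -0.017, "jaw": 8.8},
    {"x": -1.8, "y": 0.35, "z": 3, "rx": 0, "ry": 0, "rz": 0, "jaw": 8.8},
    {"x": 0, "y": 0, "z": 4, "rx": 0, "ry": 0, "rz": 0, "jaw": 7},
    {"x": 0, "y": 0, "z": 4, "rx": 0, "ry": 0, "rz": 0, "jaw": 6},
    {"x": 0, "y": 0, "z": 0, "rx": 0, "ry": 0, "rz": 0, "jaw": 5},
  ],
)

```text
clock: 4.25
tool_pos: [0.4779, 0.0097, 0.1161]
eef_rot: [-0.09, 0.996, -0.001, -0.004]
contact_force: [-0.2, -0.2, -0.7]
opening: 0.749
finger_force: 0.0
```

```bash
python3 - <<'E'
from h import *
go(.481,.012,.05,.185+np.pi)
snap('wrist','w3')
E
```

```text
t 4.25 pos [0.4779 0.0097 0.1161] yaw -2.961 tilt [-0.008 -0.002] q [ 0.34  0.85 -0.77  2.09  1.03  0.66  0.6 ] F [-0.2 -0.2 -0.7] open 66.0 ff 0.0
rz -0.004 shift cm [-0.35  0.16  6.61]
```

View pics/w3.png

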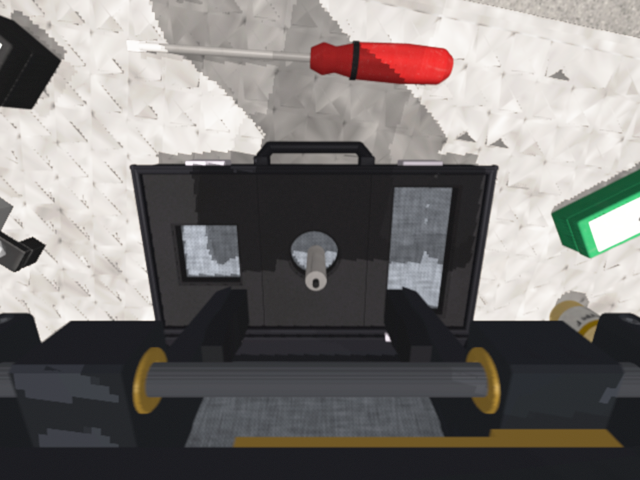

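The view shows the post top at (316,276), the round pocket rim at (314,252), the rim front corners at (133,167) and (496,167), the square pocket at (210,252) and the long pocket at (420,247).

```bash
python3 - <<'E'
from h import *
W=lambda u,v:('w3',u,v)
for n,o,z in [('rim',[W(133,167),W(496,167),W(157,328),W(470,328)],.036),('sq top',[W(176,223),W(241,223),W(243,283),W(180,283)],.032),('long top',[W(390,186),W(460,186),W(448,312),W(385,300)],.032),
('post top',[W(316,275)],.070),('stud',[W(316,282)],.076),('round top',[W(314,252)],.032),('round',[W(314,252)],.02)]:
    P=np.array([ray(*p,z)[:2] for p in o]); print(n,np.round(P,4).tolist(),P.mean(0).round(4))
E
```

```text
rim [[0.4395, -0.1158], [0.3982, 0.1101], [0.5542, -0.0963], [0.5125, 0.1306]] [0.4761 0.0071]
sq top [[0.4727, -0.0885], [0.4648, -0.0451], [0.5087, -0.0387], [0.5168, -0.0832]] [ 0.4907 -0.0639]
long top [[0.4223, 0.0481], [0.4141, 0.0932], [0.5046, 0.1129], [0.5034, 0.0648]] [0.4611 0.0797]
post top [[0.4771, 0.0089]] [0.4771 0.0089]
stud [[0.4789, 0.0092]] [0.4789 0.0092]
round top [[0.4763, 0.0073]] [0.4763 0.0073]
round [[0.4804, 0.0079]] [0.4804 0.0079]
```

send_rows(
  motion=[
    {"x": 0, "y": 0, "z": 2.2, "rx": 0, "ry": 0, "rz": 0, "jaw": 5},
    {"x": 0, "y": 0, "z": 2.2, "rx": 0, "ry": 0, "rz": 0, "jaw": 5},
    {"x": 0, "y": 0, "z": 2.2, "rx": 0, "ry": 0, "rz": 0, "jaw": 5},
    {"x": 0, "y": 0, "z": 0, "rx": 0, "ry": 0, "rz": 0, "jaw": 3},
    {"x": 0, "y": 0, "z": 0, "rx": 0, "ry": 0, "rz": 0, "jaw": 1},
  ],
  grip_force=20,
)

```text
clock: 4.8
tool_pos: [0.4816, 0.0111, 0.0554]
eef_rot: [-0.09, 0.996, 0.0, 0.001]
contact_force: [0.8, 0.5, -0.3]
opening: 0.41
finger_force: 0.0
```

send_rows(
  motion=[
    {"x": 0, "y": 0, "z": 0, "rx": 0, "ry": 0, "rz": 0, "jaw": 0.5},
    {"x": 0, "y": 0, "z": 0, "rx": 0, "ry": 0, "rz": 0, "jaw": 0.5},
    {"x": 0, "y": 0, "z": 0, "rx": 0, "ry": 0, "rz": 0, "jaw": 0.5},
    {"x": 0, "y": 0, "z": 0, "rx": 0, "ry": 0, "rz": 0, "jaw": 0.5},
    {"x": 0, "y": 0, "z": -1, "rx": 0, "ry": 0, "rz": 0, "jaw": 0.5},
  ],
)

```text
clock: 5.3
tool_pos: [0.4802, 0.0107, 0.0634]
eef_rot: [-0.09, 0.996, -0.0, -0.001]
contact_force: [0.1, 0.0, -0.1]
opening: 0.136
finger_force: 20.0
```

```bash
python3 - <<'E'
from h import *
go(.632,.275,.25,.08+np.pi)
E
```

```text
t 5.3 pos [0.4802 0.0107 0.0634] yaw -2.961 tilt [-0.001 -0.   ] q [ 0.28  0.93 -0.67  2.11  1.2   0.56  0.45] F [ 0.1  0.  -0.1] open 12.0 ff 20.0
rz 0.1 shift cm [-17.25  25.13 -18.66]
```

send_rows(
  motion=[
    {"x": 0, "y": 0, "z": -3.7, "rx": 0, "ry": 0, "rz": 0, "jaw": 0.5},
    {"x": 0, "y": 0, "z": -3.7, "rx": 0, "ry": 0, "rz": 0, "jaw": 0.5},
    {"x": 0, "y": 0, "z": -3.7, "rx": 0, "ry": 0, "rz": 0, "jaw": 0.5},
    {"x": 0, "y": 0, "z": -3.7, "rx": 0, "ry": 0, "rz": 0, "jaw": 0.5},
    {"x": 0, "y": 0, "z": -3.7, "rx": 0, "ry": 0, "rz": 0, "jaw": 0.5},
  ],
)

```text
clock: 5.8
tool_pos: [0.48, 0.0109, 0.2502]
eef_rot: [-0.09, 0.996, -0.0, -0.0]
contact_force: [1.2, -0.7, -0.1]
opening: 0.137
finger_force: 20.0
```

send_rows(
  motion=[
    {"x": -3.2, "y": 3.5, "z": 0, "rx": 0, "ry": 0, "rz": 0, "jaw": 0.5},
    {"x": -3.2, "y": 3.5, "z": 0, "rx": 0, "ry": 0, "rz": 0, "jaw": 0.5},
    {"x": -3.2, "y": 3.5, "z": 0, "rx": 0, "ry": 0, "rz": 0, "jaw": 0.5},
    {"x": -3.2, "y": 3.5, "z": 0, "rx": 0, "ry": 0, "rz": 0, "jaw": 0.5},
    {"x": -3.2, "y": 3.5, "z": 0, "rx": 0, "ry": 0, "rz": 0, "jaw": 0.5},
  ],
)

```text
clock: 6.3
tool_pos: [0.6072, 0.213, 0.2485]
eef_rot: [-0.09, 0.996, -0.0, -0.0]
contact_force: [1.1, -1.1, -0.7]
opening: 0.135
finger_force: 20.0
```

send_rows(
  motion=[
    {"x": -3.5, "y": 3.7, "z": 0, "rx": 0, "ry": 0, "rz": 0, "jaw": 0.5},
    {"x": 0, "y": 0, "z": 0, "rx": 0, "ry": 0, "rz": 0.15, "jaw": 0.5},
    {"x": 0, "y": 0, "z": 0, "rx": 0, "ry": 0, "rz": 0.15, "jaw": 0.5},
    {"x": 0, "y": 0, "z": 0, "rx": 0, "ry": 0, "rz": 0.15, "jaw": 0.5},
    {"x": 0, "y": 0, "z": 0, "rx": 0, "ry": 0, "rz": 0.15, "jaw": 0.5},
  ],
)

```text
clock: 6.8
tool_pos: [0.6334, 0.2537, 0.2482]
eef_rot: [0.211, 0.977, -0.0, -0.001]
contact_force: [0.1, -0.0, -0.5]
opening: 0.131
finger_force: 19.9
```

send_rows(
  motion=[
    {"x": 0, "y": 0, "z": 0, "rx": 0, "ry": 0, "rz": 0.15, "jaw": 0.5},
    {"x": 0, "y": 0, "z": 0, "rx": 0, "ry": 0, "rz": 0.15, "jaw": 0.5},
    {"x": 0, "y": 0, "z": 0, "rx": 0, "ry": 0, "rz": 0.15, "jaw": 0.5},
    {"x": 0, "y": 0, "z": 0, "rx": 0, "ry": 0, "rz": 0.15, "jaw": 0.5},
    {"x": 0, "y": 0, "z": 0, "rx": 0, "ry": 0, "rz": 0.15, "jaw": 0.5},
  ],
)

```text
clock: 7.3
tool_pos: [0.6333, 0.2536, 0.2483]
eef_rot: [0.554, 0.832, -0.0, -0.0]
contact_force: [-0.2, -0.1, -0.4]
opening: 0.132
finger_force: 19.9
```

send_rows(
  motion=[
    {"x": 0, "y": 0, "z": 0, "rx": 0, "ry": 0, "rz": 0.15, "jaw": 0.5},
    {"x": 0, "y": 0, "z": 0, "rx": 0, "ry": 0, "rz": 0.15, "jaw": 0.5},
    {"x": 0, "y": 0, "z": 0, "rx": 0, "ry": 0, "rz": 0, "jaw": 0.5},
    {"x": 0, "y": 0, "z": 0, "rx": 0, "ry": 0, "rz": 0, "jaw": 0.5},
    {"x": 0, "y": 0, "z": 0, "rx": 0, "ry": 0, "rz": 0, "jaw": 0.5},
  ],
)

```text
clock: 7.8
tool_pos: [0.6337, 0.2537, 0.2485]
eef_rot: [0.669, 0.743, -0.0, -0.0]
contact_force: [0.7, 0.2, -1.2]
opening: 0.134
finger_force: 20.0
```

```bash
python3 - <<'E'
from h import *
go(.634,.2545,.037,1.65)
snap('wrist','w4')
E
```

```text
t 7.8 pos [0.6337 0.2537 0.2485] yaw 1.675 tilt [-0.001 -0.   ] q [-0.22  0.8  -0.47  1.36  0.38  1.07 -0.65] F [ 0.7  0.2 -1.2] open 11.8 ff 20.0
rz 0.025 shift cm [ 0.08  0.03 21.15]
```

View pics/w4.png

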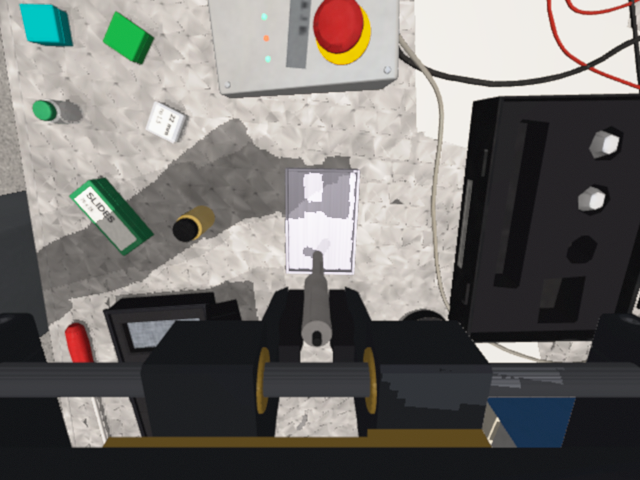

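The wrist view shows the tray at corners (286,170), (359,170), (353,273), (286,272), with the held post in front at (317,300). The slide box top is near (110,216), the cover box at (167,121), the vial cap at (43,111) and the amber bottle at (187,229).

```bash
python3 - <<'E'
from h import *
for z in (.25-.033,.25+.017,.248): print(proj('w4',[.6337,.2537,z]))
W=lambda u,v:('w4',u,v)
for n,o,z in [('tray',[W(286,170),W(359,170),W(353,273),W(286,272)],.012),('slide top',[W(71,192),W(96,179),W(146,236),W(124,254)],.03),('cover',[W(157,102),W(186,109),W(177,141),W(148,132)],.022),('vial',[W(43,111)],.045),('amber',[W(187,229)],.062)]:
    P=np.array([ray(*p,z)[:2] for p in o]); print(n,np.round(P,4).tolist(),P.mean(0).round(4))
print(proj('w4',[.64,.193,.003]),proj('w4',[.64,.193,.084]))
E
```

```text
(np.float64(315.6127582652294), np.float64(285.83347225238253))
(np.float64(315.4498476786941), np.float64(339.28723696837733))
(np.float64(315.52359239947305), np.float64(315.0903260284629))
tray [[0.597, 0.2912], [0.6763, 0.2995], [0.6865, 0.178], [0.6062, 0.171]] [0.6415 0.2349]
slide top [[0.3735, 0.2469], [0.4012, 0.2635], [0.45, 0.2058], [0.4243, 0.1818]] [0.4123 0.2245]
cover [[0.4644, 0.3457], [0.4931, 0.3422], [0.4834, 0.3101], [0.454, 0.316]] [0.4737 0.3285]
vial [[0.3673, 0.3259]] [0.3673 0.3259]
amber [[0.507, 0.2289]] [0.507  0.2289]
(np.float64(315.8614897720556), np.float64(255.0173490228364)) (np.float64(315.8105608826965), np.float64(283.6208721350899))
```

send_rows(
  motion=[
    {"x": 0, "y": 0, "z": 4, "rx": 0, "ry": 0, "rz": 0.025, "jaw": 0.5},
    {"x": 0, "y": 0, "z": 4, "rx": 0, "ry": 0, "rz": 0, "jaw": 0.5},
    {"x": 0, "y": 0, "z": 4, "rx": 0, "ry": 0, "rz": 0, "jaw": 0.5},
    {"x": 0, "y": 0, "z": 4, "rx": 0, "ry": 0, "rz": 0, "jaw": 0.5},
    {"x": 0, "y": 0, "z": 3, "rx": 0, "ry": 0, "rz": 0, "jaw": 0.5},
  ],
)

```text
clock: 8.35
tool_pos: [0.633, 0.253, 0.056]
eef_rot: [0.679, 0.734, -0.001, -0.001]
contact_force: [0.8, 0.4, -0.4]
opening: 0.136
finger_force: 20.0
```

send_rows(
  motion=[
    {"x": 0, "y": 0, "z": 1, "rx": 0, "ry": 0, "rz": 0, "jaw": 0.5},
    {"x": 0, "y": 0, "z": 0.5, "rx": 0, "ry": 0, "rz": 0, "jaw": 0.5},
    {"x": 0, "y": 0, "z": 0.3, "rx": 0, "ry": 0, "rz": 0, "jaw": 0.5},
    {"x": 0, "y": 0, "z": 0.2, "rx": 0, "ry": 0, "rz": 0, "jaw": 0.5},
    {"x": 0, "y": 0, "z": 0, "rx": 0, "ry": 0, "rz": 0, "jaw": 0.5},
  ],
)

```text
clock: 8.85
tool_pos: [0.6347, 0.254, 0.04]
eef_rot: [0.68, 0.733, 0.001, 0.0]
contact_force: [-0.2, -0.2, -1.0]
opening: 0.129
finger_force: 20.0
```

```bash
python3 - <<'E'
from h import *
go(.634,.2545,.037,1.65)
E
```

```text
t 8.85 pos [0.6347 0.254  0.04  ] yaw 1.647 tilt [0.002 0.001] q [-0.26  1.05 -0.37  1.49  0.51  0.7  -0.78] F [-0.2 -0.2 -1. ] open 11.4 ff 20.0
rz -0.003 shift cm [ 0.05 -0.07  0.3 ]
```

send_rows(
  motion=[
    {"x": 0, "y": 0, "z": 0.1, "rx": 0, "ry": 0, "rz": 0, "jaw": 0.5},
    {"x": 0, "y": 0, "z": 0.1, "rx": 0, "ry": 0, "rz": 0, "jaw": 0.5},
    {"x": 0, "y": 0, "z": 0.1, "rx": 0, "ry": 0, "rz": 0, "jaw": 0.5},
    {"x": 0, "y": 0, "z": 0, "rx": 0, "ry": 0, "rz": 0, "jaw": 0.5},
    {"x": 0, "y": 0, "z": 0, "rx": 0, "ry": 0, "rz": 0, "jaw": 0.5},
  ],
)

```text
clock: 9.35
tool_pos: [0.6346, 0.2541, 0.0376]
eef_rot: [0.68, 0.733, 0.001, 0.0]
contact_force: [-1.1, -0.6, 8.8]
opening: 0.137
finger_force: 20.0
```

send_rows(
  motion=[
    {"x": 0, "y": 0, "z": 0, "rx": 0, "ry": 0, "rz": 0, "jaw": 1.6},
    {"x": 0, "y": 0, "z": 0, "rx": 0, "ry": 0, "rz": 0, "jaw": 2.5},
    {"x": 0, "y": 0, "z": 0, "rx": 0, "ry": 0, "rz": 0, "jaw": 4},
    {"x": 0, "y": 0, "z": 0, "rx": 0, "ry": 0, "rz": 0, "jaw": 4},
    {"x": 0, "y": 0, "z": -0.5, "rx": 0, "ry": 0, "rz": 0, "jaw": 4},
  ],
)

```text
clock: 9.85
tool_pos: [0.6333, 0.2533, 0.04]
eef_rot: [0.68, 0.734, -0.001, -0.0]
contact_force: [-0.4, -0.3, -0.7]
opening: 0.452
finger_force: 0.0
```

send_rows(
  motion=[
    {"x": 0, "y": 0, "z": -2, "rx": 0, "ry": 0, "rz": 0, "jaw": 4},
    {"x": 0, "y": 0, "z": -3, "rx": 0, "ry": 0, "rz": 0, "jaw": 4},
    {"x": 0, "y": 0, "z": -4, "rx": 0, "ry": 0, "rz": 0, "jaw": 4},
    {"x": 0, "y": 0, "z": -4, "rx": 0, "ry": 0, "rz": 0, "jaw": 5},
    {"x": 0, "y": 0, "z": -4, "rx": 0, "ry": 0, "rz": 0, "jaw": 6},
  ],
)

```text
clock: 10.35
tool_pos: [0.6337, 0.2536, 0.2126]
eef_rot: [0.68, 0.734, -0.0, -0.0]
contact_force: [0.4, 1.1, 0.2]
opening: 0.61
finger_force: 0.0
```

```bash
python3 - <<'E'
from h import *
go(.41,.222,.25,.185+np.pi)
E
```

```text
t 10.35 pos [0.6337 0.2536 0.2126] yaw 1.647 tilt [-0.  0.] q [-0.22  0.84 -0.46  1.4   0.4   1.   -0.69] F [0.4 1.1 0.2] open 53.7 ff 0.0
rz -1.68 shift cm [22.57  1.01 -3.74]
```

send_rows(
  motion=[
    {"x": -0.3, "y": -4.5, "z": 0, "rx": 0, "ry": 0, "rz": 0, "jaw": 6},
    {"x": -0.3, "y": -4.5, "z": 0, "rx": 0, "ry": 0, "rz": 0, "jaw": 6},
    {"x": -0.3, "y": -4.5, "z": 0, "rx": 0, "ry": 0, "rz": 0, "jaw": 6},
    {"x": -0.3, "y": -4.5, "z": 0, "rx": 0, "ry": 0, "rz": 0, "jaw": 6},
    {"x": -0.3, "y": -4.6, "z": 0, "rx": 0, "ry": 0, "rz": 0, "jaw": 6},
  ],
)

```text
clock: 10.85
tool_pos: [0.4081, 0.2212, 0.2112]
eef_rot: [0.68, 0.733, 0.001, 0.0]
contact_force: [1.0, -0.1, -0.1]
opening: 0.683
finger_force: 0.0
```

send_rows(
  motion=[
    {"x": 0, "y": 0, "z": 0, "rx": 0, "ry": 0, "rz": -0.14, "jaw": 6},
    {"x": 0, "y": 0, "z": 0, "rx": 0, "ry": 0, "rz": -0.14, "jaw": 6},
    {"x": 0, "y": 0, "z": 0, "rx": 0, "ry": 0, "rz": -0.14, "jaw": 6},
    {"x": 0, "y": 0, "z": 0, "rx": 0, "ry": 0, "rz": -0.15, "jaw": 6},
    {"x": 0, "y": 0, "z": 0, "rx": 0, "ry": 0, "rz": 0, "jaw": 6},
  ],
)

```text
clock: 11.35
tool_pos: [0.4098, 0.2215, 0.2109]
eef_rot: [0.446, 0.895, 0.0, -0.0]
contact_force: [0.6, -0.1, 0.1]
opening: 0.687
finger_force: 0.0
```

```bash
python3 - <<'E'
from h import *
go(.409,.2215,.027,2.22)
s=snap('wrist','w5')
a=s['img'].copy(); cv2.imwrite('pics/w5v.png',a[:,:,::-1])
E
```

```text
t 11.35 pos [0.4098 0.2215 0.2109] yaw 2.217 tilt [0. 0.] q [-0.21  0.61 -0.61  2.06  0.57  0.65 -0.56] F [ 0.6 -0.1  0.1] open 60.5 ff 0.0
rz -0.003 shift cm [ 0.05 -0.07 18.39]
```

View pics/w5.png

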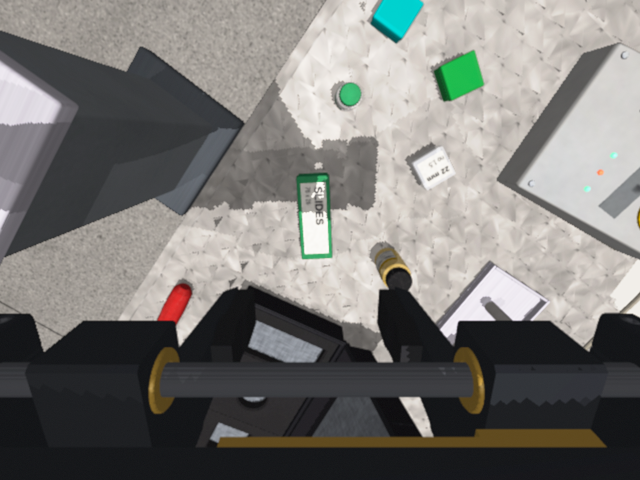

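Wrist view: slide box top corners (297,176), (327,174), (332,256), (302,259); vial cap (349,94); cover box top (414,160), (442,147), (453,170), (424,187); amber bottle at (397,275), clear of the fingers' path.

```bash
python3 - <<'E'
from h import *
W=lambda u,v:('w5',u,v)
for n,o,z in [('slide top',[W(297,175),W(327,174),W(332,256),W(302,259)],.03),('cover',[W(414,160),W(442,147),W(453,170),W(424,187)],.022),('vial',[W(349,94)],.045)]:
    P=np.array([ray(*p,z)[:2] for p in o]); print(n,np.round(P,4).tolist(),P.mean(0).round(4))
    if len(P)==4:
        for a,b in((0,3),(1,2),(0,1),(3,2)): d=P[b]-P[a]; print(round(np.arctan2(d[1],d[0]),3),round(np.hypot(*d),4))
E
```

```text
slide top [[0.3701, 0.2446], [0.3918, 0.2622], [0.4456, 0.2007], [0.4234, 0.1799]] [0.4077 0.2218]
-0.882 0.0839
-0.853 0.0817
0.679 0.028
0.753 0.0304
cover [[0.4502, 0.3214], [0.4631, 0.3459], [0.4861, 0.3368], [0.4751, 0.3083]] [0.4686 0.3281]
-0.485 0.0281
-0.375 0.0247
1.087 0.0277
1.202 0.0306
vial [[0.3651, 0.326]] [0.3651 0.326 ]
```

send_rows(
  motion=[
    {"x": 0.15, "y": -0.15, "z": 4, "rx": 0, "ry": 0, "rz": -0.055, "jaw": 6},
    {"x": 0, "y": 0, "z": 4.5, "rx": 0, "ry": 0, "rz": 0, "jaw": 6},
    {"x": 0, "y": 0, "z": 4.5, "rx": 0, "ry": 0, "rz": 0, "jaw": 6},
    {"x": 0, "y": 0, "z": 3.5, "rx": 0, "ry": 0, "rz": 0, "jaw": 6},
    {"x": 0, "y": 0, "z": 2, "rx": 0, "ry": 0, "rz": 0, "jaw": 6},
  ],
)

```text
clock: 11.9
tool_pos: [0.4072, 0.2216, 0.0237]
eef_rot: [0.423, 0.906, -0.001, -0.0]
contact_force: [-0.2, 0.4, 1.0]
opening: 0.683
finger_force: 0.0
```

send_rows(
  motion=[
    {"x": 0, "y": 0, "z": 0, "rx": 0, "ry": 0, "rz": 0, "jaw": 4},
    {"x": 0, "y": 0, "z": 0, "rx": 0, "ry": 0, "rz": 0, "jaw": 2.5},
    {"x": 0, "y": 0, "z": 0, "rx": 0, "ry": 0, "rz": 0, "jaw": 2.5},
    {"x": 0, "y": 0, "z": 0, "rx": 0, "ry": 0, "rz": 0, "jaw": 2.5},
    {"x": 0, "y": 0, "z": 0, "rx": 0, "ry": 0, "rz": 0, "jaw": 2.5},
  ],
  grip_force=20,
)

```text
clock: 12.4
tool_pos: [0.4084, 0.2221, 0.0269]
eef_rot: [0.422, 0.907, 0.001, 0.0]
contact_force: [0.4, 0.7, 7.9]
opening: 0.352
finger_force: 20.0
```

```bash
python3 - <<'E'
from h import *
go(.4626,.0802,.15,.185+np.pi)
E
```

```text
t 12.4 pos [0.4084 0.2221 0.0269] yaw 2.271 tilt [0.002 0.002] q [-0.54  0.92 -0.09  2.18  1.05  0.08 -0.94] F [0.4 0.7 7.9] open 31.0 ff 20.0
rz -1.056 shift cm [ -2.71 -14.94 -12.31]
```

send_rows(
  motion=[
    {"x": 0, "y": 0, "z": -1.5, "rx": 0, "ry": 0, "rz": 0, "jaw": 2.5},
    {"x": 0, "y": 0, "z": -3.5, "rx": 0, "ry": 0, "rz": 0, "jaw": 2.5},
    {"x": 0, "y": 0, "z": -4, "rx": 0, "ry": 0, "rz": 0, "jaw": 2.5},
    {"x": 0, "y": 0, "z": -4, "rx": 0, "ry": 0, "rz": -0.1, "jaw": 2.5},
    {"x": 0, "y": 0, "z": 0, "rx": 0, "ry": 0, "rz": -0.13, "jaw": 2.5},
  ],
)

```text
clock: 12.9
tool_pos: [0.4097, 0.2229, 0.1604]
eef_rot: [0.313, 0.95, 0.003, 0.003]
contact_force: [0.4, 0.1, -1.9]
opening: 0.35
finger_force: 20.0
```

send_rows(
  motion=[
    {"x": 0, "y": 0, "z": 0, "rx": 0, "ry": 0, "rz": -0.14, "jaw": 2.5},
    {"x": 0, "y": 0, "z": 0, "rx": 0, "ry": 0, "rz": -0.14, "jaw": 2.5},
    {"x": 0, "y": 0, "z": 0, "rx": 0, "ry": 0, "rz": -0.14, "jaw": 2.5},
    {"x": 0, "y": 0, "z": 0, "rx": 0, "ry": 0, "rz": -0.14, "jaw": 2.5},
    {"x": 0, "y": 0, "z": 0, "rx": 0, "ry": 0, "rz": -0.14, "jaw": 2.5},
  ],
)

```text
clock: 13.4
tool_pos: [0.4078, 0.2211, 0.1562]
eef_rot: [-0.032, 0.999, -0.0, 0.0]
contact_force: [-0.8, 0.0, 0.0]
opening: 0.357
finger_force: 20.0
```

send_rows(
  motion=[
    {"x": -0.6, "y": -3, "z": 0, "rx": 0, "ry": 0, "rz": -0.13, "jaw": 2.5},
    {"x": -0.5, "y": -3, "z": 0, "rx": 0, "ry": 0, "rz": 0, "jaw": 2.5},
    {"x": -0.5, "y": -3, "z": 0, "rx": 0, "ry": 0, "rz": 0, "jaw": 2.5},
    {"x": -0.5, "y": -3, "z": 0, "rx": 0, "ry": 0, "rz": 0, "jaw": 2.5},
    {"x": -0.5, "y": -3, "z": 0, "rx": 0, "ry": 0, "rz": 0, "jaw": 2.5},
  ],
)

```text
clock: 13.9
tool_pos: [0.458, 0.0763, 0.1562]
eef_rot: [-0.095, 0.996, -0.0, 0.0]
contact_force: [1.1, -0.6, -0.4]
opening: 0.346
finger_force: 20.0
```

```bash
python3 - <<'E'
from h import *
go(.4626,.0802,.047,.183+np.pi)
snap('wrist','w6')
E
```

```text
t 13.9 pos [0.458  0.0763 0.1562] yaw -2.952 tilt [ 0.001 -0.001] q [ 0.25  0.78 -0.86  2.11  0.96  0.71  0.5 ] F [ 1.1 -0.6 -0.4] open 30.5 ff 20.0
rz 0.006 shift cm [-0.52  0.3  10.92]
```

View pics/w6.png

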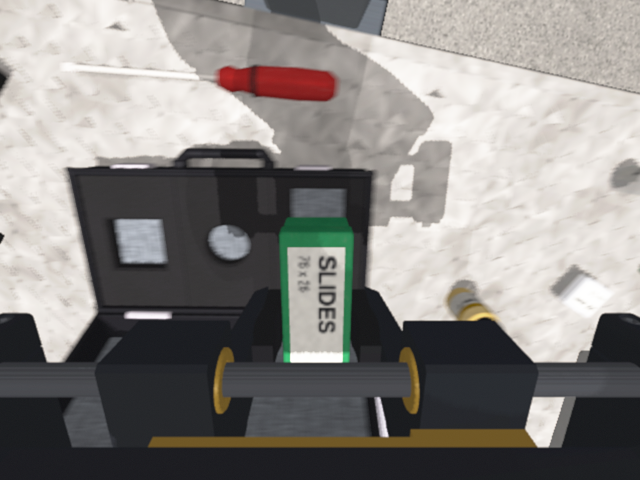

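Wrist view: slide box held straight at (318,290); case rim front corners at (68,170) and (373,172); round pocket (230,242), square (141,242), long pocket front edge from (289,188) to (347,188).

```bash
python3 - <<'E'
from h import *
W=lambda u,v:('w6',u,v)
o=[((-.06,.115,.036),W(373,172)),((-.06,-.115,.036),W(68,170)),((0,0,.02),W(230,243)),((0,0,.032),W(229,241)),((-.021,-.095,.032),W(113,219)),((-.021,-.053,.032),W(164,217)),((.021,-.053,.032),W(167,266)),((.021,-.095,.032),W(119,267)),((-.047,.095,.032),W(349,187)),((-.047,.053,.032),W(288,188))]
p,r=fit(o,[.476,.008,.18]); print(p,r)
c,s=np.cos(p[2]),np.sin(p[2])
for y in(.074,0,-.074): print(p[0]-s*y,p[1]+c*y)
E
```

```text
[0.47797983 0.00673396 0.18302306] [ 1.9 -0.8  0.5 -0.8  2.5 -3.1 -0.1  3.4 -5.  -0.4 -3.4  2.   0.5  1.8
 -1.7  0.4 -1.8  0.6  4.9 -0.8]
0.4645116102146385 0.07949801452751076
0.4779798297690834 0.006733963911610692
0.49144804932352826 -0.06603008670428936
```

send_rows(
  motion=[
    {"x": -0.6, "y": 0.26, "z": 0, "rx": 0, "ry": 0, "rz": 0.006, "jaw": 2.5},
    {"x": 0, "y": 0, "z": 3, "rx": 0, "ry": 0, "rz": 0, "jaw": 2.5},
    {"x": 0, "y": 0, "z": 3, "rx": 0, "ry": 0, "rz": 0, "jaw": 2.5},
    {"x": 0, "y": 0, "z": 2.5, "rx": 0, "ry": 0, "rz": 0, "jaw": 2.5},
    {"x": 0, "y": 0, "z": 0.7, "rx": 0, "ry": 0, "rz": 0, "jaw": 2.5},
  ],
)

```text
clock: 14.45
tool_pos: [0.4623, 0.0827, 0.0623]
eef_rot: [-0.093, 0.996, -0.0, -0.001]
contact_force: [0.1, -0.4, -0.5]
opening: 0.352
finger_force: 20.0
```

send_rows(
  motion=[
    {"x": 0, "y": 0, "z": 0.5, "rx": 0, "ry": 0, "rz": 0, "jaw": 2.5},
    {"x": 0, "y": 0, "z": 0.4, "rx": 0, "ry": 0, "rz": 0, "jaw": 2.5},
    {"x": 0, "y": 0, "z": 0.4, "rx": 0, "ry": 0, "rz": 0, "jaw": 2.5},
    {"x": 0, "y": 0, "z": 0.2, "rx": 0, "ry": 0, "rz": 0, "jaw": 2.5},
    {"x": 0, "y": 0, "z": 0, "rx": 0, "ry": 0, "rz": 0, "jaw": 2.5},
  ],
)

```text
clock: 14.95
tool_pos: [0.4633, 0.0818, 0.0489]
eef_rot: [-0.092, 0.996, -0.0, 0.0]
contact_force: [-0.4, 0.0, -0.3]
opening: 0.346
finger_force: 20.0
```

```bash
python3 - <<'E'
from h import *
go(.4635,.0800,.047,.183+np.pi)
E
```

```text
t 14.95 pos [0.4633 0.0818 0.0489] yaw -2.958 tilt [ 0. -0.] q [ 0.12  0.96 -0.66  2.14  1.31  0.55  0.19] F [-0.4  0.  -0.3] open 30.5 ff 20.0
rz 0.001 shift cm [ 0.01 -0.18  0.19]
```

send_rows(
  motion=[
    {"x": 0, "y": -0.1, "z": 0.1, "rx": 0, "ry": 0, "rz": 0, "jaw": 2.5},
    {"x": 0, "y": 0, "z": 0.1, "rx": 0, "ry": 0, "rz": 0, "jaw": 2.5},
    {"x": 0, "y": 0, "z": 0, "rx": 0, "ry": 0, "rz": 0, "jaw": 3.6},
    {"x": 0, "y": 0, "z": 0, "rx": 0, "ry": 0, "rz": 0, "jaw": 3.6},
    {"x": 0, "y": 0, "z": 0, "rx": 0, "ry": 0, "rz": 0, "jaw": 3.6},
  ],
)

```text
clock: 15.45
tool_pos: [0.4634, 0.081, 0.0467]
eef_rot: [-0.092, 0.996, 0.0, 0.0]
contact_force: [0.7, 0.1, -0.3]
opening: 0.407
finger_force: 0.0
```

send_rows(
  motion=[
    {"x": 0, "y": 0, "z": -0.5, "rx": 0, "ry": 0, "rz": 0, "jaw": 3.7},
    {"x": 0, "y": 0, "z": -1, "rx": 0, "ry": 0, "rz": 0, "jaw": 4},
    {"x": 0, "y": 0, "z": -3, "rx": 0, "ry": 0, "rz": 0, "jaw": 5},
    {"x": 0, "y": 0, "z": -4, "rx": 0, "ry": 0, "rz": 0, "jaw": 6},
    {"x": 0, "y": 0, "z": -4, "rx": 0, "ry": 0, "rz": 0, "jaw": 6},
  ],
)

```text
clock: 15.95
tool_pos: [0.4626, 0.081, 0.1732]
eef_rot: [-0.092, 0.996, 0.0, -0.001]
contact_force: [0.8, -0.0, 0.7]
opening: 0.678
finger_force: 0.0
```

```bash
python3 - <<'E'
from h import *
go(.469,.327,.18,1.16+np.pi/2)
go(.469,.327,.18,1.16)
snap('wrist','w7')
E
```

```text
t 15.95 pos [0.4626 0.081  0.1732] yaw -2.956 tilt [-0.002 -0.   ] q [ 0.25  0.75 -0.87  2.08  0.89  0.74  0.56] F [ 0.8 -0.   0.7] open 59.7 ff 0.0
rz 0.596 shift cm [ 9.24 22.81 -0.68]
t 15.95 pos [0.4626 0.081  0.1732] yaw -2.956 tilt [-0.002 -0.   ] q [ 0.25  0.75 -0.87  2.08  0.89  0.74  0.56] F [ 0.8 -0.   0.7] open 59.7 ff 0.0
rz 2.167 shift cm [22.81 -9.24 -0.68]
```

View pics/w7.png

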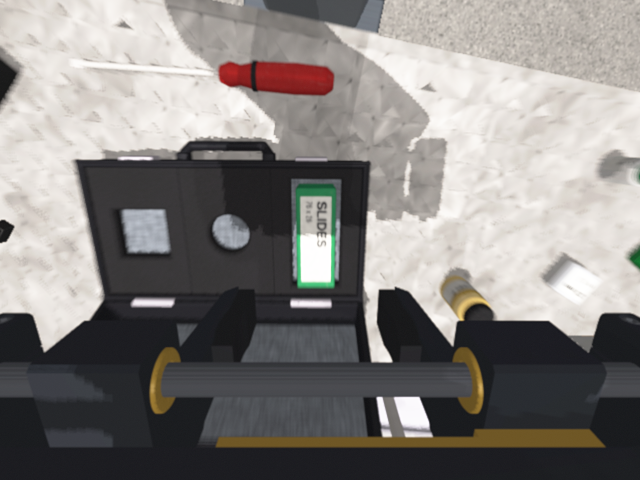

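send_rows(
  motion=[
    {"x": -1, "y": 4.7, "z": 0, "rx": 0, "ry": 0, "rz": 0, "jaw": 6},
    {"x": -1, "y": 4.7, "z": 0, "rx": 0, "ry": 0, "rz": 0, "jaw": 6},
    {"x": -1, "y": 4.7, "z": 0, "rx": 0, "ry": 0, "rz": 0, "jaw": 6},
    {"x": -1, "y": 4.7, "z": 0, "rx": 0, "ry": 0, "rz": 0, "jaw": 6},
    {"x": -1, "y": 4.7, "z": 0, "rx": 0, "ry": 0, "rz": 0, "jaw": 6},
  ],
)

```text
clock: 16.5
tool_pos: [0.4691, 0.3228, 0.172]
eef_rot: [-0.092, 0.996, -0.0, -0.0]
contact_force: [0.4, -0.5, -0.4]
opening: 0.681
finger_force: 0.0
```

send_rows(
  motion=[
    {"x": 0, "y": 0.5, "z": 0, "rx": 0, "ry": 0, "rz": 0.14, "jaw": 6},
    {"x": 0, "y": 0, "z": 0, "rx": 0, "ry": 0, "rz": 0.15, "jaw": 6},
    {"x": 0, "y": 0, "z": 0, "rx": 0, "ry": 0, "rz": 0.15, "jaw": 6},
    {"x": 0, "y": 0, "z": 0, "rx": 0, "ry": 0, "rz": 0.15, "jaw": 6},
    {"x": 0, "y": 0, "z": 0, "rx": 0, "ry": 0, "rz": 0, "jaw": 6},
  ],
)

```text
clock: 17.0
tool_pos: [0.4682, 0.3262, 0.1721]
eef_rot: [0.201, 0.98, -0.0, 0.0]
contact_force: [1.0, -0.1, -0.4]
opening: 0.678
finger_force: 0.0
```

```bash
python3 - <<'E'
from h import *
go(.469,.327,.02,2.71)
s=snap('wrist','w8')
u,v=proj('w8',[.469,.327,.02]); print(u,v)
E
```

```text
t 17.0 pos [0.4682 0.3262 0.1721] yaw 2.736 tilt [ 0. -0.] q [-0.29  0.81 -0.7   1.79  0.7   0.81 -0.18] F [ 1.  -0.1 -0.4] open 59.7 ff 0.0
rz 0.026 shift cm [-0.03  0.11 15.21]
317.86097882882666 227.47281465619878
```

View pics/w8.png

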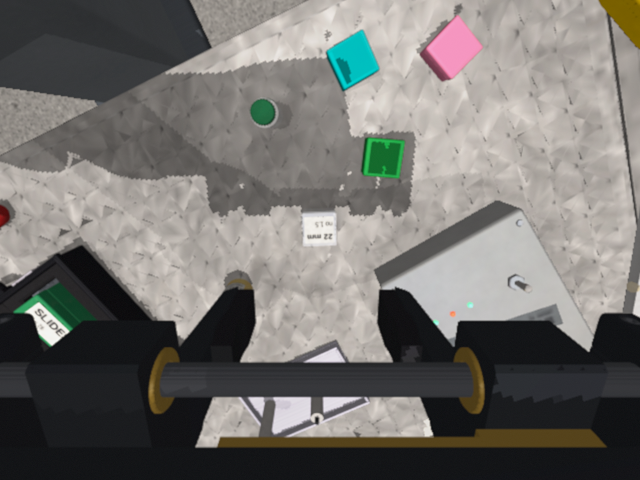

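The cover box "22 mm" is centred at (320,229), nearly square to the tool; both posts stand in the tray at (268,415) and (317,415). The control box corner at (376,270) would come under the gripper body, so I'll turn the grasp by 90°.

```bash
python3 - <<'E'
from h import *
W=lambda u,v:('w8',u,v)
for n,o,z in [('cover',[W(303,213),W(336,212),W(337,245),W(304,246)],.022),('vial',[W(264,112)],.045)]:
    P=np.array([ray(*p,z)[:2] for p in o]); print(n,np.round(P,4).tolist(),P.mean(0).round(4))
    if len(P)==4:
        for a,b in((0,3),(1,2),(0,1),(3,2)): d=P[b]-P[a]; print(round(np.arctan2(d[1],d[0]),3),round(np.hypot(*d),4))
for z in(.03,.05,.07): print('ctl',z,ray(*W(376,270),z),ray(*C(130,518),z))
g=cv2.imread('pics/w8.png'); m=(g.min(2)>205).astype('uint8'); m[:200]=0;m[260:]=0;m[:,:290]=0;m[:,350:]=0
print(cv2.minAreaRect(cv2.findNonZero(cv2.morphologyEx(m,cv2.MORPH_OPEN,np.ones((3,3))))))
c=P[0]
go(.469,.327,.02,-1.975)
E
```

```text
cover [[0.4513, 0.3204], [0.4619, 0.3472], [0.4903, 0.3366], [0.4795, 0.3089]] [0.4707 0.3283]
-0.388 0.0304
-0.358 0.0304
1.196 0.0288
1.197 0.0297
vial [[0.3664, 0.3279]] [0.3664 0.3279]
ctl 0.03 [0.52329377 0.36038438 0.03      ] [0.53505637 0.35391191 0.03      ]
ctl 0.05 [0.51403443 0.36017105 0.05      ] [0.52188279 0.36604783 0.05      ]
ctl 0.07 [0.50477508 0.35995771 0.07      ] [0.50870922 0.37818375 0.07      ]
((319.0, 229.0), (32.0, 32.0), 90.0)
t 17.05 pos [0.4683 0.326  0.172 ] yaw 2.739 tilt [ 0. -0.] q [-0.29  0.81 -0.71  1.79  0.7   0.81 -0.18] F [-1.1  0.5 -0.7] open 59.9 ff 0.0
rz -1.569 shift cm [-0.12 -0.02 15.2 ]
```

send_rows(
  motion=[
    {"x": 0, "y": 0, "z": 0, "rx": 0, "ry": 0, "rz": -0.145, "jaw": 6},
    {"x": 0, "y": 0, "z": 0, "rx": 0, "ry": 0, "rz": -0.145, "jaw": 6},
    {"x": 0, "y": 0, "z": 0, "rx": 0, "ry": 0, "rz": -0.145, "jaw": 6},
    {"x": 0, "y": 0, "z": 0, "rx": 0, "ry": 0, "rz": -0.145, "jaw": 6},
    {"x": 0, "y": 0, "z": 0, "rx": 0, "ry": 0, "rz": -0.145, "jaw": 6},
  ],
)

```text
clock: 17.55
tool_pos: [0.4685, 0.3258, 0.1718]
eef_rot: [-0.164, 0.987, 0.0, -0.0]
contact_force: [0.1, 0.2, -0.7]
opening: 0.681
finger_force: 0.0
```

send_rows(
  motion=[
    {"x": 0, "y": 0, "z": 0, "rx": 0, "ry": 0, "rz": -0.145, "jaw": 6},
    {"x": 0, "y": 0, "z": 0, "rx": 0, "ry": 0, "rz": -0.145, "jaw": 6},
    {"x": 0, "y": 0, "z": 0, "rx": 0, "ry": 0, "rz": -0.145, "jaw": 6},
    {"x": 0, "y": 0, "z": 0, "rx": 0, "ry": 0, "rz": -0.145, "jaw": 6},
    {"x": 0, "y": 0, "z": 0, "rx": 0, "ry": 0, "rz": -0.145, "jaw": 6},
  ],
)

```text
clock: 18.05
tool_pos: [0.4686, 0.3257, 0.1718]
eef_rot: [-0.503, 0.864, 0.0, 0.0]
contact_force: [-0.3, -0.2, 0.0]
opening: 0.683
finger_force: 0.0
```

send_rows(
  motion=[
    {"x": 0, "y": 0, "z": 0, "rx": 0, "ry": 0, "rz": -0.145, "jaw": 6},
    {"x": -0.25, "y": -0.1, "z": 3, "rx": 0, "ry": 0, "rz": 0, "jaw": 6},
    {"x": 0, "y": 0, "z": 3, "rx": 0, "ry": 0, "rz": 0, "jaw": 6},
    {"x": 0, "y": 0, "z": 3, "rx": 0, "ry": 0, "rz": 0, "jaw": 6},
    {"x": 0, "y": 0, "z": 0, "rx": 0, "ry": 0, "rz": 0, "jaw": 6},
  ],
)

```text
clock: 18.55
tool_pos: [0.4692, 0.3254, 0.0783]
eef_rot: [-0.561, 0.828, -0.001, -0.003]
contact_force: [-1.1, -0.7, 0.1]
opening: 0.681
finger_force: 0.0
```

```bash
python3 - <<'E'
from h import *
go(.470,.328,.025,-1.945)
E
```

```text
t 18.55 pos [0.4692 0.3254 0.0783] yaw -1.95 tilt [-0.004 -0.005] q [-0.17  1.07 -0.98  1.82  1.12  0.94  1.08] F [-1.1 -0.7  0.1] open 60.0 ff 0.0
rz -0.005 shift cm [-0.27  0.02  5.33]
```

send_rows(
  motion=[
    {"x": -0.1, "y": 0, "z": 2.5, "rx": 0, "ry": 0, "rz": 0, "jaw": 6},
    {"x": 0, "y": 0, "z": 2, "rx": 0, "ry": 0, "rz": 0, "jaw": 6},
    {"x": 0, "y": 0, "z": 1.2, "rx": 0, "ry": 0, "rz": 0, "jaw": 6},
    {"x": 0, "y": 0, "z": 0, "rx": 0, "ry": 0, "rz": 0, "jaw": 5},
    {"x": 0, "y": 0, "z": 0, "rx": 0, "ry": 0, "rz": 0, "jaw": 4},
  ],
  grip_force=15,
)

```text
clock: 19.05
tool_pos: [0.471, 0.3295, 0.0258]
eef_rot: [-0.56, 0.828, 0.0, 0.001]
contact_force: [1.3, -0.3, 0.7]
opening: 0.519
finger_force: 0.0
```

send_rows(
  motion=[
    {"x": 0, "y": 0, "z": 0, "rx": 0, "ry": 0, "rz": 0, "jaw": 3},
    {"x": 0, "y": 0, "z": 0, "rx": 0, "ry": 0, "rz": 0, "jaw": 2.5},
    {"x": 0, "y": 0, "z": 0, "rx": 0, "ry": 0, "rz": 0, "jaw": 2.5},
    {"x": 0, "y": 0, "z": 0, "rx": 0, "ry": 0, "rz": 0, "jaw": 2.5},
    {"x": 0, "y": 0, "z": 0, "rx": 0, "ry": 0, "rz": 0, "jaw": 2.5},
  ],
)

```text
clock: 19.55
tool_pos: [0.4712, 0.3294, 0.0258]
eef_rot: [-0.56, 0.828, 0.0, 0.001]
contact_force: [-0.8, -1.6, 6.0]
opening: 0.352
finger_force: 15.0
```

```bash
python3 - <<'E'
from h import *
go(.491,-.0655,.17,-2.958)
E
```

```text
t 19.55 pos [0.4712 0.3294 0.0258] yaw -1.952 tilt [0.001 0.001] q [-0.2   1.14 -0.92  1.83  1.23  0.88  1.01] F [-0.8 -1.6  6. ] open 31.0 ff 15.0
rz 1.006 shift cm [  5.26 -39.19 -14.42]
```

send_rows(
  motion=[
    {"x": 0, "y": 0, "z": -2, "rx": 0, "ry": 0, "rz": 0, "jaw": 2.5},
    {"x": 0, "y": 0, "z": -4, "rx": 0, "ry": 0, "rz": 0, "jaw": 2.5},
    {"x": 0, "y": 0, "z": -4.5, "rx": 0, "ry": 0, "rz": 0, "jaw": 2.5},
    {"x": 0, "y": 0, "z": -4.5, "rx": 0, "ry": 0, "rz": 0, "jaw": 2.5},
    {"x": 0, "y": 0, "z": 0, "rx": 0, "ry": 0, "rz": 0.126, "jaw": 2.5},
  ],
)

```text
clock: 20.05
tool_pos: [0.4719, 0.3322, 0.1806]
eef_rot: [-0.506, 0.862, 0.002, 0.005]
contact_force: [0.7, -0.3, -0.8]
opening: 0.354
finger_force: 15.0
```

send_rows(
  motion=[
    {"x": 0, "y": 0, "z": 0, "rx": 0, "ry": 0, "rz": 0.145, "jaw": 2.5},
    {"x": 0, "y": 0, "z": 0, "rx": 0, "ry": 0, "rz": 0.145, "jaw": 2.5},
    {"x": 0, "y": 0, "z": 0, "rx": 0, "ry": 0, "rz": 0.145, "jaw": 2.5},
    {"x": 0, "y": 0, "z": 0, "rx": 0, "ry": 0, "rz": 0.145, "jaw": 2.5},
    {"x": 0, "y": 0, "z": 0, "rx": 0, "ry": 0, "rz": 0.15, "jaw": 2.5},
  ],
)

```text
clock: 20.55
tool_pos: [0.4706, 0.3287, 0.1747]
eef_rot: [-0.163, 0.987, -0.0, -0.0]
contact_force: [0.2, -0.2, 0.4]
opening: 0.35
finger_force: 15.0
```

send_rows(
  motion=[
    {"x": 0.6, "y": -3.9, "z": 0, "rx": 0, "ry": 0, "rz": 0.15, "jaw": 2.5},
    {"x": 0.5, "y": -3.9, "z": 0, "rx": 0, "ry": 0, "rz": 0, "jaw": 2.5},
    {"x": 0.5, "y": -3.9, "z": 0, "rx": 0, "ry": 0, "rz": 0, "jaw": 2.5},
    {"x": 0.5, "y": -3.9, "z": 0, "rx": 0, "ry": 0, "rz": 0, "jaw": 2.5},
    {"x": 0.5, "y": -3.9, "z": 0, "rx": 0, "ry": 0, "rz": 0, "jaw": 2.5},
  ],
)

```text
clock: 21.05
tool_pos: [0.4864, 0.1314, 0.1748]
eef_rot: [-0.092, 0.996, -0.0, 0.0]
contact_force: [0.2, -0.6, 0.4]
opening: 0.349
finger_force: 15.0
```

send_rows(
  motion=[
    {"x": 0.6, "y": -3.9, "z": 0, "rx": 0, "ry": 0, "rz": 0, "jaw": 2.5},
    {"x": 0.5, "y": -3.9, "z": 0, "rx": 0, "ry": 0, "rz": 0, "jaw": 2.5},
    {"x": 0.5, "y": -3.9, "z": 0, "rx": 0, "ry": 0, "rz": 0, "jaw": 2.5},
    {"x": 0.5, "y": -3.9, "z": 0, "rx": 0, "ry": 0, "rz": 0, "jaw": 2.5},
    {"x": 0.5, "y": -3.9, "z": 0, "rx": 0, "ry": 0, "rz": 0, "jaw": 2.5},
  ],
)

```text
clock: 21.55
tool_pos: [0.4963, -0.0651, 0.1748]
eef_rot: [-0.092, 0.996, -0.0, 0.0]
contact_force: [0.5, 1.1, -0.0]
opening: 0.353
finger_force: 15.0
```

```bash
python3 - <<'E'
from h import *
go(.491,-.0655,.046,-2.958)
E
```

```text
t 21.55 pos [ 0.4963 -0.0651  0.1748] yaw -2.958 tilt [ 0. -0.] q [ 0.56  0.79 -0.9   1.99  0.88  0.81  0.9 ] F [ 0.5  1.1 -0. ] open 31.1 ff 15.0
rz 0.0 shift cm [ 0.53  0.05 12.88]
```

send_rows(
  motion=[
    {"x": 0.5, "y": 0.05, "z": 0, "rx": 0, "ry": 0, "rz": 0, "jaw": 2.5},
    {"x": 0, "y": 0, "z": 3.5, "rx": 0, "ry": 0, "rz": 0, "jaw": 2.5},
    {"x": 0, "y": 0, "z": 3.5, "rx": 0, "ry": 0, "rz": 0, "jaw": 2.5},
    {"x": 0, "y": 0, "z": 3, "rx": 0, "ry": 0, "rz": 0, "jaw": 2.5},
    {"x": 0, "y": 0, "z": 0.8, "rx": 0, "ry": 0, "rz": 0, "jaw": 2.5},
  ],
)

```text
clock: 22.05
tool_pos: [0.4899, -0.0634, 0.0646]
eef_rot: [-0.092, 0.996, 0.0, -0.002]
contact_force: [-0.6, 1.2, 0.6]
opening: 0.354
finger_force: 15.0
```

send_rows(
  motion=[
    {"x": 0, "y": 0, "z": 0.6, "rx": 0, "ry": 0, "rz": 0, "jaw": 2.5},
    {"x": 0, "y": 0, "z": 0.5, "rx": 0, "ry": 0, "rz": 0, "jaw": 2.5},
    {"x": 0, "y": 0, "z": 0.4, "rx": 0, "ry": 0, "rz": 0, "jaw": 2.5},
    {"x": 0, "y": 0, "z": 0.3, "rx": 0, "ry": 0, "rz": 0, "jaw": 2.5},
    {"x": 0, "y": 0, "z": 0.1, "rx": 0, "ry": 0, "rz": 0, "jaw": 2.5},
  ],
)

```text
clock: 22.55
tool_pos: [0.4918, -0.0639, 0.048]
eef_rot: [-0.091, 0.996, -0.0, 0.0]
contact_force: [-0.8, -0.4, -0.4]
opening: 0.354
finger_force: 15.0
```

```bash
python3 - <<'E'
from h import *
go(.491,-.0655,.046,-2.958)
E
```

```text
t 22.55 pos [ 0.4918 -0.0639  0.048 ] yaw -2.958 tilt [ 0.001 -0.   ] q [ 0.44  0.97 -0.68  2.07  1.23  0.59  0.6 ] F [-0.8 -0.4 -0.4] open 31.2 ff 15.0
rz -0.0 shift cm [ 0.11 -0.14  0.2 ]
```

send_rows(
  motion=[
    {"x": 0, "y": 0, "z": 0.1, "rx": 0, "ry": 0, "rz": 0, "jaw": 2.5},
    {"x": 0, "y": 0, "z": 0, "rx": 0, "ry": 0, "rz": 0, "jaw": 3.3},
    {"x": 0, "y": 0, "z": 0, "rx": 0, "ry": 0, "rz": 0, "jaw": 3.6},
    {"x": 0, "y": 0, "z": 0, "rx": 0, "ry": 0, "rz": 0, "jaw": 3.6},
    {"x": 0, "y": 0, "z": 0, "rx": 0, "ry": 0, "rz": 0, "jaw": 3.6},
  ],
)

```text
clock: 23.05
tool_pos: [0.4916, -0.0639, 0.0468]
eef_rot: [-0.091, 0.996, -0.0, 0.0]
contact_force: [0.5, 0.7, -0.0]
opening: 0.407
finger_force: 0.0
```

send_rows(
  motion=[
    {"x": 0, "y": 0, "z": -0.5, "rx": 0, "ry": 0, "rz": 0, "jaw": 3.7},
    {"x": 0, "y": 0, "z": -1.5, "rx": 0, "ry": 0, "rz": 0, "jaw": 4},
    {"x": 0, "y": 0, "z": -3.5, "rx": 0, "ry": 0, "rz": 0, "jaw": 5},
    {"x": 0, "y": 0, "z": -4, "rx": 0, "ry": 0, "rz": 0, "jaw": 5},
    {"x": 0, "y": 0, "z": -4, "rx": 0, "ry": 0, "rz": 0, "jaw": 5},
  ],
)

```text
clock: 23.55
tool_pos: [0.491, -0.0636, 0.1833]
eef_rot: [-0.092, 0.996, 0.0, -0.001]
contact_force: [0.9, -0.2, 0.6]
opening: 0.564
finger_force: 0.0
```

send_rows(
  motion=[
    {"x": 0.5, "y": 4, "z": 0, "rx": 0, "ry": 0, "rz": 0, "jaw": 5},
    {"x": 0.5, "y": 4, "z": 0, "rx": 0, "ry": 0, "rz": 0, "jaw": 5},
    {"x": 0.5, "y": 4, "z": 0, "rx": 0, "ry": 0, "rz": 0, "jaw": 5},
    {"x": 0.5, "y": 4, "z": 0, "rx": 0, "ry": 0, "rz": 0, "jaw": 5},
    {"x": 0.5, "y": 4, "z": 0, "rx": 0, "ry": 0, "rz": 0, "jaw": 5},
  ],
)

```text
clock: 24.05
tool_pos: [0.4298, 0.1295, 0.1821]
eef_rot: [-0.091, 0.996, -0.0, 0.0]
contact_force: [0.9, 0.2, 0.5]
opening: 0.57
finger_force: 0.0
```

send_rows(
  motion=[
    {"x": 0.5, "y": 4, "z": 0, "rx": 0, "ry": 0, "rz": 0, "jaw": 5},
    {"x": 0.5, "y": 4, "z": 0, "rx": 0, "ry": 0, "rz": 0, "jaw": 5},
    {"x": 0.5, "y": 4, "z": 0, "rx": 0, "ry": 0, "rz": 0, "jaw": 5},
    {"x": 0.5, "y": 4, "z": 0, "rx": 0, "ry": 0, "rz": 0, "jaw": 5},
    {"x": 0.5, "y": 4, "z": 0, "rx": 0, "ry": 0, "rz": 0, "jaw": 5},
  ],
)

```text
clock: 24.55
tool_pos: [0.3686, 0.3217, 0.182]
eef_rot: [-0.092, 0.996, -0.0, 0.0]
contact_force: [0.5, -0.6, 0.1]
opening: 0.567
finger_force: 0.0
```

```bash
python3 - <<'E'
from h import *
go(.366,.327,.028)
s=snap('wrist','w9'); print(proj('w9',[.366,.327,.045]))
a=cv2.cvtColor(s['img'],cv2.COLOR_RGB2HSV); m=cv2.inRange(a,(60,120,40),(90,255,255))
n,l,st,c=cv2.connectedComponentsWithStats(m)
for i in range(1,n):
    if st[i,4]>60: print(st[i],c[i],ray('w9',*c[i],.045)[:2])
E
```

```text
t 24.55 pos [0.3686 0.3217 0.182 ] yaw -2.958 tilt [ 0. -0.] q [-0.31  0.75 -0.84  2.02  0.83  0.76  0.09] F [ 0.5 -0.6  0.1] open 49.9 ff 0.0
rz 0 shift cm [ 0.16  0.57 15.4 ]
(np.float64(323.69278953633454), np.float64(230.48325286349205))
[ 391  208   37   38 1136] [409.05457746 226.70422535] [0.34958852 0.39708978]
[320 219  15  20 212] [327.00943396 228.39622642] [0.3636883 0.3294059]
[   0  235   77   94 2559] [ 49.62680735 273.64673701] [0.44925483 0.09642082]
[373 279  27  14 163] [384.45398773 285.66871166] [0.40639762 0.39005668]
```

send_rows(
  motion=[
    {"x": 0.2, "y": 0.6, "z": 0, "rx": 0, "ry": 0, "rz": 0, "jaw": 4},
    {"x": 0, "y": 0, "z": 3, "rx": 0, "ry": 0, "rz": 0, "jaw": 4},
    {"x": 0, "y": 0, "z": 3, "rx": 0, "ry": 0, "rz": 0, "jaw": 4},
    {"x": 0, "y": 0, "z": 3, "rx": 0, "ry": 0, "rz": 0, "jaw": 4},
    {"x": 0, "y": 0, "z": 0, "rx": 0, "ry": 0, "rz": 0, "jaw": 4},
  ],
)

```text
clock: 25.1
tool_pos: [0.3658, 0.3225, 0.0892]
eef_rot: [-0.091, 0.996, -0.003, -0.002]
contact_force: [-0.3, -0.2, 0.6]
opening: 0.452
finger_force: 0.0
```

```bash
python3 - <<'E'
from h import *
go(.3655,.3275,.028)
s=snap('wrist','w10'); print(proj('w10',[.366,.327,.045]))
cv2.imwrite('pics/w10c.png',s['img'][100:400,120:520,::-1])
E
```

```text
t 25.1 pos [0.3658 0.3225 0.0892] yaw -2.959 tilt [-0.003 -0.006] q [-0.42  0.88 -0.67  2.08  1.06  0.59 -0.12] F [-0.3 -0.2  0.6] open 39.8 ff 0.0
rz 0 shift cm [-0.06  0.5   6.12]
(np.float64(325.22572655810876), np.float64(279.0051707138388))
```

View pics/w10c.png

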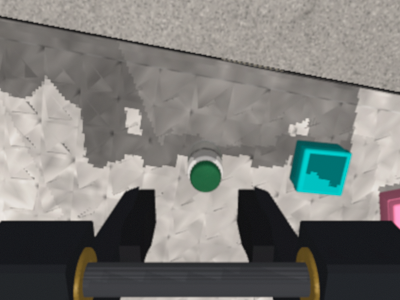

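The crop shows the vial cap at full-image (326,276), between the fingers and within 1–2 mm of the estimate; the turquoise cube is clear on the right.

send_rows(
  motion=[
    {"x": 0, "y": 0, "z": 2.5, "rx": 0, "ry": 0, "rz": 0, "jaw": 4},
    {"x": 0, "y": 0, "z": 2.5, "rx": 0, "ry": 0, "rz": 0, "jaw": 4},
    {"x": 0, "y": 0, "z": 1.4, "rx": 0, "ry": 0, "rz": 0, "jaw": 4},
    {"x": 0, "y": 0, "z": 0, "rx": 0, "ry": 0, "rz": 0, "jaw": 4},
    {"x": 0, "y": 0, "z": 0, "rx": 0, "ry": 0, "rz": 0, "jaw": 3},
  ],
  grip_force=12,
)

```text
clock: 25.65
tool_pos: [0.3671, 0.3261, 0.029]
eef_rot: [-0.091, 0.996, 0.001, 0.001]
contact_force: [-0.9, -0.6, 0.8]
opening: 0.386
finger_force: 0.0
```

send_rows(
  motion=[
    {"x": 0, "y": 0, "z": 0, "rx": 0, "ry": 0, "rz": 0, "jaw": 2.2},
    {"x": 0, "y": 0, "z": 0, "rx": 0, "ry": 0, "rz": 0, "jaw": 1.5},
    {"x": 0, "y": 0, "z": 0, "rx": 0, "ry": 0, "rz": 0, "jaw": 1.5},
    {"x": 0, "y": 0, "z": 0, "rx": 0, "ry": 0, "rz": 0, "jaw": 1.5},
    {"x": 0, "y": 0, "z": 0, "rx": 0, "ry": 0, "rz": 0, "jaw": 1.5},
  ],
)

```text
clock: 26.15
tool_pos: [0.367, 0.3265, 0.0289]
eef_rot: [-0.092, 0.996, 0.001, 0.001]
contact_force: [0.4, -1.4, 7.7]
opening: 0.245
finger_force: 12.0
```

```bash
python3 - <<'E'
from h import *
go(.477,.007,.17,-2.958)
E
```

```text
t 26.15 pos [0.367  0.3265 0.0289] yaw -2.958 tilt [0.002 0.001] q [-0.49  0.98 -0.55  2.09  1.27  0.48 -0.3 ] F [ 0.4 -1.4  7.7] open 21.6 ff 12.0
rz -0.0 shift cm [ -4.98 -33.42 -14.11]
```

send_rows(
  motion=[
    {"x": 0, "y": 0, "z": -2, "rx": 0, "ry": 0, "rz": 0, "jaw": 1.5},
    {"x": 0, "y": 0, "z": -4, "rx": 0, "ry": 0, "rz": 0, "jaw": 1.5},
    {"x": 0, "y": 0, "z": -4, "rx": 0, "ry": 0, "rz": 0, "jaw": 1.5},
    {"x": 0, "y": 0, "z": -4, "rx": 0, "ry": 0, "rz": 0, "jaw": 1.5},
    {"x": -0.5, "y": -3.3, "z": 0, "rx": 0, "ry": 0, "rz": 0, "jaw": 1.5},
  ],
)

```text
clock: 26.65
tool_pos: [0.3775, 0.3014, 0.1731]
eef_rot: [-0.094, 0.996, 0.006, 0.004]
contact_force: [1.0, 0.8, -0.6]
opening: 0.243
finger_force: 12.0
```

send_rows(
  motion=[
    {"x": -0.5, "y": -3.3, "z": 0, "rx": 0, "ry": 0, "rz": 0, "jaw": 1.5},
    {"x": -0.5, "y": -3.3, "z": 0, "rx": 0, "ry": 0, "rz": 0, "jaw": 1.5},
    {"x": -0.5, "y": -3.3, "z": 0, "rx": 0, "ry": 0, "rz": 0, "jaw": 1.5},
    {"x": -0.5, "y": -3.3, "z": 0, "rx": 0, "ry": 0, "rz": 0, "jaw": 1.5},
    {"x": -0.5, "y": -3.3, "z": 0, "rx": 0, "ry": 0, "rz": 0, "jaw": 1.5},
  ],
)

```text
clock: 27.15
tool_pos: [0.4322, 0.1351, 0.1681]
eef_rot: [-0.092, 0.996, -0.0, 0.0]
contact_force: [1.6, -0.9, -0.8]
opening: 0.243
finger_force: 12.0
```

send_rows(
  motion=[
    {"x": -0.5, "y": -3.3, "z": 0, "rx": 0, "ry": 0, "rz": 0, "jaw": 1.5},
    {"x": -0.5, "y": -3.3, "z": 0, "rx": 0, "ry": 0, "rz": 0, "jaw": 1.5},
    {"x": -0.5, "y": -3.3, "z": 0, "rx": 0, "ry": 0, "rz": 0, "jaw": 1.5},
    {"x": -0.5, "y": -3.3, "z": 0, "rx": 0, "ry": 0, "rz": 0, "jaw": 1.5},
    {"x": 0, "y": 0, "z": 0, "rx": 0, "ry": 0, "rz": 0, "jaw": 1.5},
  ],
)

```text
clock: 27.65
tool_pos: [0.4763, 0.0048, 0.1672]
eef_rot: [-0.087, 0.996, -0.002, -0.001]
contact_force: [-0.4, -0.6, -0.5]
opening: 0.244
finger_force: 12.0
```

```bash
python3 - <<'E'
from h import *
go(.477,.007,.050,-2.958)
E
```

```text
t 27.65 pos [0.4763 0.0048 0.1672] yaw -2.967 tilt [-0.001 -0.004] q [ 0.39  0.76 -0.83  2.07  0.88  0.72  0.72] F [-0.4 -0.6 -0.5] open 21.5 ff 12.0
rz -0.009 shift cm [-0.11  0.2  11.72]
```

send_rows(
  motion=[
    {"x": 0, "y": 0.15, "z": 3, "rx": 0, "ry": 0, "rz": 0, "jaw": 1.5},
    {"x": 0, "y": 0, "z": 3.5, "rx": 0, "ry": 0, "rz": 0, "jaw": 1.5},
    {"x": 0, "y": 0, "z": 3, "rx": 0, "ry": 0, "rz": 0, "jaw": 1.5},
    {"x": 0, "y": 0, "z": 0.5, "rx": 0, "ry": 0, "rz": 0, "jaw": 1.5},
    {"x": 0, "y": 0, "z": 0, "rx": 0, "ry": 0, "rz": 0, "jaw": 1.5},
  ],
)

```text
clock: 28.15
tool_pos: [0.475, 0.0126, 0.0677]
eef_rot: [-0.092, 0.996, 0.0, -0.001]
contact_force: [-0.4, -0.6, 0.4]
opening: 0.247
finger_force: 12.0
```

send_rows(
  motion=[
    {"x": 0, "y": 0, "z": 0.5, "rx": 0, "ry": 0, "rz": 0, "jaw": 1.5},
    {"x": 0, "y": 0, "z": 0.5, "rx": 0, "ry": 0, "rz": 0, "jaw": 1.5},
    {"x": 0, "y": 0, "z": 0.4, "rx": 0, "ry": 0, "rz": 0, "jaw": 1.5},
    {"x": 0, "y": 0, "z": 0.2, "rx": 0, "ry": 0, "rz": 0, "jaw": 1.5},
    {"x": 0, "y": 0, "z": 0, "rx": 0, "ry": 0, "rz": 0, "jaw": 1.5},
  ],
)

```text
clock: 28.65
tool_pos: [0.4755, 0.0119, 0.0516]
eef_rot: [-0.091, 0.996, -0.0, -0.0]
contact_force: [0.4, 0.1, -0.4]
opening: 0.248
finger_force: 12.0
```

```bash
python3 - <<'E'
from h import *
go(.477,.007,.049,-2.958)
E
```

```text
t 28.65 pos [0.4755 0.0119 0.0516] yaw -2.958 tilt [-0. -0.] q [ 0.24  0.94 -0.61  2.13  1.25  0.5   0.4 ] F [ 0.4  0.1 -0.4] open 21.8 ff 12.0
rz -0.0 shift cm [-0.06 -0.51  0.26]
```

send_rows(
  motion=[
    {"x": 0, "y": -0.2, "z": 0, "rx": 0, "ry": 0, "rz": 0, "jaw": 1.5},
    {"x": 0, "y": -0.2, "z": 0, "rx": 0, "ry": 0, "rz": 0, "jaw": 1.5},
    {"x": 0, "y": 0, "z": 0.1, "rx": 0, "ry": 0, "rz": 0, "jaw": 1.5},
    {"x": 0, "y": 0, "z": 0.1, "rx": 0, "ry": 0, "rz": 0, "jaw": 1.5},
    {"x": 0, "y": 0, "z": 0, "rx": 0, "ry": 0, "rz": 0, "jaw": 1.5},
  ],
)

```text
clock: 29.15
tool_pos: [0.4762, 0.008, 0.0496]
eef_rot: [-0.091, 0.996, 0.0, -0.0]
contact_force: [-0.6, 0.1, -0.2]
opening: 0.247
finger_force: 12.0
```

send_rows(
  motion=[
    {"x": 0, "y": 0, "z": 0.05, "rx": 0, "ry": 0, "rz": 0, "jaw": 1.5},
    {"x": 0, "y": 0, "z": 0, "rx": 0, "ry": 0, "rz": 0, "jaw": 2.4},
    {"x": 0, "y": 0, "z": 0, "rx": 0, "ry": 0, "rz": 0, "jaw": 3.2},
    {"x": 0, "y": 0, "z": 0, "rx": 0, "ry": 0, "rz": 0, "jaw": 3.8},
    {"x": 0, "y": 0, "z": 0, "rx": 0, "ry": 0, "rz": 0, "jaw": 3.8},
  ],
)

```text
clock: 29.65
tool_pos: [0.4762, 0.0081, 0.0492]
eef_rot: [-0.091, 0.996, -0.0, 0.0]
contact_force: [-0.3, -0.1, -0.2]
opening: 0.428
finger_force: 0.0
```

send_rows(
  motion=[
    {"x": 0, "y": 0, "z": -1, "rx": 0, "ry": 0, "rz": 0, "jaw": 3.8},
    {"x": 0, "y": 0, "z": -3, "rx": 0, "ry": 0, "rz": 0, "jaw": 3.8},
    {"x": 0, "y": 0, "z": -4, "rx": 0, "ry": 0, "rz": 0, "jaw": 3.8},
    {"x": 0, "y": 0, "z": -4, "rx": 0, "ry": 0, "rz": 0, "jaw": 3},
    {"x": 0, "y": 0, "z": -3, "rx": 0, "ry": 0, "rz": 0, "jaw": 1},
  ],
)

```text
clock: 30.15
tool_pos: [0.4763, 0.0083, 0.2014]
eef_rot: [-0.092, 0.996, 0.0, 0.001]
contact_force: [0.9, -0.1, -0.5]
opening: 0.274
finger_force: 0.0
```

```bash
python3 - <<'E'
from h import *
go(.477,.007,.25,-2.958)
a=snap('wrist','w11')['img'][100:400,60:440]; b=snap('side','side1')['img'][180:380,260:460]
o=np.zeros((400,780,3),np.uint8); o[:300,:380]=a; o[:,380:]=cv2.resize(b,(400,400),interpolation=2)
cv2.imwrite('pics/m11.png',o[:,:,::-1])
E
```

```text
t 30.15 pos [0.4763 0.0083 0.2014] yaw -2.958 tilt [0.001 0.   ] q [ 0.42  0.7  -0.87  2.04  0.79  0.77  0.81] F [ 0.9 -0.1 -0.5] open 24.2 ff 0.0
rz 0.0 shift cm [-0.04 -0.15 -4.86]
```

View pics/m11.png

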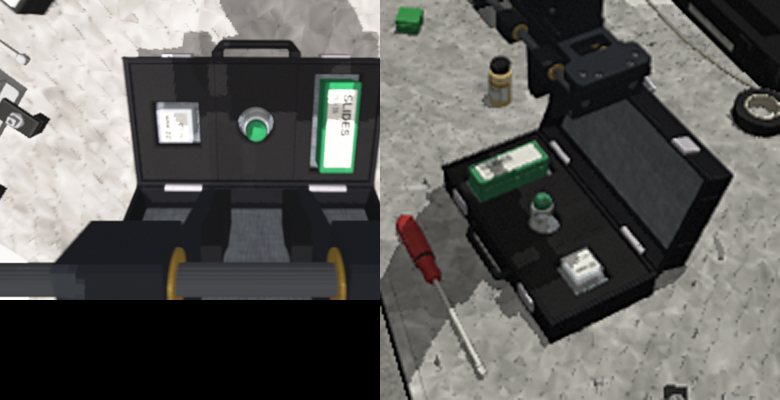

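The montage shows all three items down in their pockets: cover box at (177,122) left panel, vial at (256,127), slides at (340,125). The lid is still open. Now I go round behind the lid with the fingers shut.

send_rows(
  motion=[
    {"x": 0, "y": 0, "z": -3, "rx": 0, "ry": 0, "rz": 0, "jaw": 0},
    {"x": -2, "y": -0.5, "z": -1, "rx": 0, "ry": 0, "rz": 0, "jaw": 0},
    {"x": -4, "y": -0.5, "z": 0, "rx": 0, "ry": 0, "rz": 0, "jaw": 0},
    {"x": -4, "y": -0.5, "z": 0, "rx": 0, "ry": 0, "rz": 0, "jaw": 0},
    {"x": -4, "y": -0.5, "z": 0, "rx": 0, "ry": 0, "rz": 0, "jaw": 0},
  ],
)

```text
clock: 30.75
tool_pos: [0.6185, 0.0132, 0.2381]
eef_rot: [-0.091, 0.996, -0.001, -0.001]
contact_force: [1.0, 0.8, -0.1]
opening: 0.006
finger_force: 0.0
```

send_rows(
  motion=[
    {"x": -3.5, "y": 0, "z": 0, "rx": 0, "ry": 0, "rz": 0, "jaw": 0},
    {"x": 0, "y": 0, "z": 0, "rx": 0, "ry": 0, "rz": 0, "jaw": 0},
    {"x": 0, "y": 0, "z": 0, "rx": 0, "ry": 0, "rz": 0, "jaw": 0},
    {"x": 0, "y": 0, "z": 0, "rx": 0, "ry": 0, "rz": 0, "jaw": 0},
    {"x": 0, "y": 0, "z": 0, "rx": 0, "ry": 0, "rz": 0, "jaw": 0},
  ],
)

```text
clock: 31.25
tool_pos: [0.6508, 0.0198, 0.239]
eef_rot: [-0.092, 0.996, -0.001, -0.001]
contact_force: [0.4, -0.3, -0.1]
opening: 0.007
finger_force: 0.0
```

```bash
cat >> h.py <<'E'
def loc(c=(.477,.007,.183)):
    p=get_state()['tool_pos']; d=p[:2]-np.array(c[:2]); k,s=np.cos(c[2]),np.sin(c[2]); print('case-local',round(k*d[0]+s*d[1],4),round(-s*d[0]+k*d[1],4),p[2])
E
python3 - <<'E'
from h import *
loc(); go(.644,.03,.13,-2.958)
E
```

```text
case-local 0.1732 -0.019 0.23900406938783808
t 31.25 pos [0.6508 0.0198 0.239 ] yaw -2.958 tilt [-0.001 -0.001] q [ 0.33  0.86 -0.88  1.47  0.7   1.14  1.08] F [ 0.4 -0.3 -0.1] open 0.6 ff 0.0
rz 0.0 shift cm [ 0.48  1.13 10.9 ]
```

send_rows(
  motion=[
    {"x": 0, "y": 0, "z": 3, "rx": 0, "ry": 0, "rz": 0, "jaw": 0},
    {"x": 0, "y": 0, "z": 3, "rx": 0, "ry": 0, "rz": 0, "jaw": 0},
    {"x": 0, "y": 0, "z": 3, "rx": 0, "ry": 0, "rz": 0, "jaw": 0},
    {"x": 0, "y": 0, "z": 1.7, "rx": 0, "ry": 0, "rz": 0, "jaw": 0},
    {"x": 0, "y": 0, "z": 0, "rx": 0, "ry": 0, "rz": 0, "jaw": 0},
  ],
)

```text
clock: 31.75
tool_pos: [0.6501, 0.0193, 0.1301]
eef_rot: [-0.092, 0.996, -0.001, -0.002]
contact_force: [-0.9, 0.2, 0.8]
opening: 0.002
finger_force: 0.0
```

send_rows(
  motion=[
    {"x": 1, "y": 0, "z": 0, "rx": 0, "ry": 0, "rz": 0, "jaw": 0},
    {"x": 1, "y": 0, "z": 0, "rx": 0, "ry": 0, "rz": 0, "jaw": 0},
    {"x": 1, "y": 0, "z": 0, "rx": 0, "ry": 0, "rz": 0, "jaw": 0},
    {"x": 1, "y": 0, "z": 0, "rx": 0, "ry": 0, "rz": 0, "jaw": 0},
    {"x": 1, "y": 0, "z": 0, "rx": 0, "ry": 0, "rz": 0, "jaw": 0},
  ],
)

```text
clock: 32.25
tool_pos: [0.6056, 0.0122, 0.1353]
eef_rot: [-0.091, 0.996, 0.001, 0.004]
contact_force: [1.9, 1.1, 2.4]
opening: 0.007
finger_force: 1.5
```

send_rows(
  motion=[
    {"x": 1, "y": 0, "z": 0, "rx": 0, "ry": 0, "rz": 0, "jaw": 0},
    {"x": 1, "y": 0, "z": 0, "rx": 0, "ry": 0, "rz": 0, "jaw": 0},
    {"x": 1, "y": 0, "z": 0, "rx": 0, "ry": 0, "rz": 0, "jaw": 0},
    {"x": 1, "y": 0, "z": 0, "rx": 0, "ry": 0, "rz": 0, "jaw": 0},
    {"x": 1, "y": 0, "z": 0, "rx": 0, "ry": 0, "rz": 0, "jaw": 0},
  ],
)

```text
clock: 32.75
tool_pos: [0.5547, 0.0026, 0.134]
eef_rot: [-0.091, 0.996, 0.0, 0.002]
contact_force: [1.6, 0.1, 3.2]
opening: 0.007
finger_force: 1.4
```

```bash
python3 - <<'E'
from h import *
loc(); go(.51,.007,.13,-2.958)
E
```

```text
case-local 0.0756 -0.0185 0.13395266994327923
t 32.75 pos [0.5547 0.0026 0.134 ] yaw -2.959 tilt [0.004 0.001] q [ 0.36  0.88 -0.79  1.87  0.88  0.79  0.83] F [1.6 0.1 3.2] open 0.6 ff 1.4
rz -0.001 shift cm [4.31 1.25 0.4 ]
```

Lid is following. I'll push on past the tipping point, then withdraw upward.

send_rows(
  motion=[
    {"x": 1, "y": 0, "z": 0, "rx": 0, "ry": 0, "rz": 0, "jaw": 0},
    {"x": 1, "y": 0, "z": 0, "rx": 0, "ry": 0, "rz": 0, "jaw": 0},
    {"x": 1, "y": 0, "z": 0, "rx": 0, "ry": 0, "rz": 0, "jaw": 0},
    {"x": 1, "y": 0, "z": 0, "rx": 0, "ry": 0, "rz": 0, "jaw": 0},
    {"x": 0.5, "y": 0, "z": 0, "rx": 0, "ry": 0, "rz": 0, "jaw": 0},
  ],
)

```text
clock: 33.25
tool_pos: [0.5074, -0.0069, 0.1318]
eef_rot: [-0.092, 0.996, -0.0, -0.001]
contact_force: [-0.5, -0.0, -0.4]
opening: 0.004
finger_force: 0.0
```

send_rows(
  motion=[
    {"x": 0, "y": 0, "z": 0, "rx": 0, "ry": 0, "rz": 0, "jaw": 0},
    {"x": 0, "y": 0, "z": 0, "rx": 0, "ry": 0, "rz": 0, "jaw": 0},
    {"x": 0, "y": 0, "z": 0, "rx": 0, "ry": 0, "rz": 0, "jaw": 0},
    {"x": 0, "y": 0, "z": -2, "rx": 0, "ry": 0, "rz": 0, "jaw": 0},
    {"x": 0, "y": 0, "z": -3, "rx": 0, "ry": 0, "rz": 0, "jaw": 0},
  ],
)

```text
clock: 33.75
tool_pos: [0.5086, -0.0063, 0.1816]
eef_rot: [-0.092, 0.996, 0.0, -0.002]
contact_force: [1.2, -0.0, 0.4]
opening: 0.007
finger_force: 0.0
```

send_rows(
  motion=[
    {"x": 0, "y": 0, "z": -3, "rx": 0, "ry": 0, "rz": 0, "jaw": 0},
    {"x": 0, "y": 0, "z": -4, "rx": 0, "ry": 0, "rz": 0, "jaw": 0},
    {"x": 0, "y": 0, "z": -3, "rx": 0, "ry": 0, "rz": 0, "jaw": 0},
    {"x": 0, "y": 0, "z": 0, "rx": 0, "ry": 0, "rz": 0, "jaw": 0},
    {"x": 0, "y": 0, "z": 0, "rx": 0, "ry": 0, "rz": 0, "jaw": 0},
  ],
)

```text
clock: 34.25
tool_pos: [0.5096, -0.0063, 0.2823]
eef_rot: [-0.091, 0.996, -0.0, 0.0]
contact_force: [-1.2, -0.2, 0.1]
opening: 0.003
finger_force: 0.0
```

send_rows(
  motion=[
    {"x": 0, "y": 0, "z": 0, "rx": 0, "ry": 0, "rz": 0, "jaw": 0},
    {"x": 0, "y": 0, "z": 0, "rx": 0, "ry": 0, "rz": 0, "jaw": 0},
    {"x": 0, "y": 0, "z": 0, "rx": 0, "ry": 0, "rz": 0, "jaw": 0},
    {"x": 0, "y": 0, "z": 0, "rx": 0, "ry": 0, "rz": 0, "jaw": 0},
    {"x": 0, "y": 0, "z": 0, "rx": 0, "ry": 0, "rz": 0, "jaw": 0},
  ],
)

```text
clock: 34.75
tool_pos: [0.5092, -0.0061, 0.2819]
eef_rot: [-0.092, 0.996, 0.0, -0.0]
contact_force: [-0.5, -0.2, -1.1]
opening: 0.007
finger_force: 0.0
```

send_rows(
  motion=[
    {"x": 0, "y": 0, "z": 0, "rx": 0, "ry": 0, "rz": 0, "jaw": 0},
    {"x": 0, "y": 0, "z": 0, "rx": 0, "ry": 0, "rz": 0, "jaw": 0},
    {"x": 0, "y": 0, "z": 0, "rx": 0, "ry": 0, "rz": 0, "jaw": 0},
    {"x": 0, "y": 0, "z": 0, "rx": 0, "ry": 0, "rz": 0, "jaw": 0},
    {"x": 0, "y": 0, "z": 0, "rx": 0, "ry": 0, "rz": 0, "jaw": 0},
  ],
)

```text
clock: 35.25
tool_pos: [0.5093, -0.0062, 0.2822]
eef_rot: [-0.091, 0.996, -0.0, 0.0]
contact_force: [0.9, -0.3, 0.1]
opening: 0.006
finger_force: 0.0
```

send_rows(
  motion=[
    {"x": 0, "y": 0, "z": 0, "rx": 0, "ry": 0, "rz": 0, "jaw": 0},
    {"x": 0, "y": 0, "z": 0, "rx": 0, "ry": 0, "rz": 0, "jaw": 0},
    {"x": 0, "y": 0, "z": 0, "rx": 0, "ry": 0, "rz": 0, "jaw": 0},
    {"x": 0, "y": 0, "z": 0, "rx": 0, "ry": 0, "rz": 0, "jaw": 0},
    {"x": 0, "y": 0, "z": 0, "rx": 0, "ry": 0, "rz": 0, "jaw": 0},
  ],
)

```text
clock: 35.75
tool_pos: [0.5093, -0.0062, 0.2822]
eef_rot: [-0.091, 0.996, -0.0, -0.0]
contact_force: [0.4, -0.1, -0.3]
opening: 0.004
finger_force: 0.0
```

```bash
python3 - <<'E'
from h import *
loc()
s=snap('side','side2'); w=snap('scene','scene2')
c=(.477,.007,.183);k,q=np.cos(c[2]),np.sin(c[2])
def lidpoly(th):
    P=[]
    for d,n in((0,.036),(.12,.036)):
        for y in((-.115,.115) if d==0 else (.115,-.115)):
            x=.06-d*np.cos(th)+n*np.sin(th); z=.036+d*np.sin(th)+n*np.cos(th)
            P.append(proj('side2',[c[0]+k*x-q*y,c[1]+q*x+k*y,z]))
    return np.array(P)
g=s['img'].max(2)
dark=(g<60).astype('uint8')
for th in(0,.05,.1,.2,.5,1.2):
    P=lidpoly(th); m=np.zeros(g.shape,np.uint8); cv2.fillPoly(m,[P.round().astype(np.int32)],1)
    print(th,P.round(0).tolist(),'dark frac',dark[m>0].mean().round(3))
# coloured contents still visible inside case region?
h=cv2.cvtColor(s['img'],cv2.COLOR_RGB2HSV); print('green px in case',(cv2.inRange(h,(55,120,40),(95,255,255))[240:350,300:400]>0).sum())
# short post: compare tray area
print('posts proj',proj('scene2',[.634,.254,.05]),proj('scene2',[.64,.193,.08]))
E
```

```text
case-local 0.0294 -0.0188 0.28220079085764255
0 [[401.0, 304.0], [340.0, 232.0], [291.0, 250.0], [347.0, 330.0]] dark frac 0.963
0.05 [[402.0, 304.0], [340.0, 232.0], [291.0, 248.0], [348.0, 327.0]] dark frac 0.946
0.1 [[403.0, 303.0], [341.0, 231.0], [292.0, 246.0], [350.0, 325.0]] dark frac 0.908
0.2 [[404.0, 303.0], [342.0, 231.0], [294.0, 241.0], [352.0, 320.0]] dark frac 0.869
0.5 [[408.0, 302.0], [346.0, 231.0], [303.0, 227.0], [364.0, 304.0]] dark frac 0.692
1.2 [[414.0, 305.0], [352.0, 234.0], [337.0, 202.0], [403.0, 274.0]] dark frac 0.001
green px in case 0
posts proj (np.float64(236.859505282742), np.float64(254.0635394249087)) (np.float64(252.40723609141804), np.float64(225.52284184089422))
```

```bash
python3 - <<'E'
from h import *
s=snap('side','side3'); d=np.abs(s['img'].astype(int)-cv2.imread('pics/side2.png')[:,:,::-1]).max(2)[220:350,280:420]
print('moved px',(d>25).sum())
# front top edge of lid: bright->dark transition along image rows at mid front edge, vs prediction per angle
c=(.477,.007,.183);k,q=np.cos(c[2]),np.sin(c[2])
g=s['img'].max(2)
for th in(-.05,0,.05,.1):
    x=.06-.12*np.cos(th)+.036*np.sin(th); z=.036+.12*np.sin(th)+.036*np.cos(th)
    print(th,[tuple(np.round(proj('side3',[c[0]+k*x-q*y,c[1]+q*x+k*y,z]),1)) for y in(.115,-.115)])
print(g[235:262:1,291]); print(g[322:345,340]); 
if (d>25).sum()<40: print(finish_job())
E
```

```text
moved px 0
-0.05 [(np.float64(290.0), np.float64(252.7)), (np.float64(346.4), np.float64(331.9))]
0 [(np.float64(290.6), np.float64(250.4)), (np.float64(347.3), np.float64(329.5))]
0.05 [(np.float64(291.3), np.float64(248.1)), (np.float64(348.4), np.float64(327.1))]
0.1 [(np.float64(292.1), np.float64(245.7)), (np.float64(349.6), np.float64(324.7))]
[156 151 140 135 150 144 152 168 164 152 142 144 147 153 143 122  83  68
  66  60  56  53  85 103  80  28   0]
[12  8 11 11  7  7  8 12 13 14 14 15 13 15 12  8 13  8 12  9  4  0 26]
the job is handed in; nothing more can be done
None
```

I handed the job in at about 36 s of the 115 s allowed: the short post stands in the tray, the slides, cover-glass box and vial are down in their pockets, and the lid looks fully shut in the last side view. No verdict was returned.

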